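Pack the sample tray and snap its cover on

ROBOT

A 6-joint arm with a two-finger parallel gripper is mounted at the origin on a cart in front of the work surface, level with it; the furniture and walls round the work are solid. World frame = base frame: x ahead of the robot, y to its left, z up, the work surface at z = 0. Lengths are in mm, angles in rad, forces in N, time in s.
With the tool pointing down it reaches from about 200 to 875 mm from the base axis. Payload 3.4 kg.
Tool frame: the origin (TCP) lies midway between the tips of the shut fingers; the grasp point (between the pads) lies 19 mm behind it (bot.pinch_z is the distance from the TCP to the grasp point, in mm); z points along the fingers, y is the line along which they close (so a half turn about z gives the same grasp; the last joint's range is limited). The gripper opens to 94 mm and grips with 3 to 60 N. Pads are 16 mm wide; open, the fingers measure 119 mm over their backs; the gripper's body (75 mm by 177 mm) begins 78 mm behind the grasp point.
Start: joints at [1.048, 0.276, 1.505, -0, 1.361, -0.121], TCP at [224.889, 529.236, 205.493] pointing down, gripper open.
Joint ranges: [-2.89, 2.89], [-0.75, 2.08], [0.22, 2.7], [-1.18, 4.32], [0.11, 2.71], [-2.7, 2.7]. Speed limits (rad/s): [2.57, 2.57, 3.14, 3.14, 3.14, 3.14].

INTERFACE

Orientations are given as a unit quaternion [w, x, y, z].
In Python, from workcell import bot gives the robot as it stands.
- The arm moves only by the tool move_arm, never from a script. Its argument "series" is a list of rows, each an object with "turn": the turn, a rotation vector about the world's x, y, z in degrees, a list of three; "delta_pos": the shift along the world's x, y, z in m, a list of three; "grip": the opening, from 0 (shut) to 1 (fully open). In form: [{"turn": [rx, ry, rz], "delta_pos": [x, y, z], "grip": grip}, ...]. A call has 1 to 10 rows; each row is the pose to reach, as a shift and turn from the pose commanded when the call began; what a row does not reach only later rows make up. A row lasts 1/10 s, in which the tool goes at most 50 mm and 8.59 degrees, less where a joint would pass 70% of its speed; a pose out of reach is approached as far as the arm can. A call with a gripper value outside its range is refused whole. The fingers move at their own pace and stop on an object; "squeeze" is the grip in N (left out, the last holds). Time passes only in rows, so rows that repeat a pose let the fingers close. It gives the time, the measured TCP pose, the force, the opening and the grip force at its end, in the units of the state.
- bot.sense(): the state, without advancing time (a new reading comes with each control period).
- bot.camera(name): name is "side" or "top" or "wrist"; returns (picture, depth): 420x560x3 uint8, red, green, blue; 420x560 float32, mm along the optical axis (not along the pixel's ray), 0 where there is no reading.
- bot.calibration(name): a dict with "fx", "fy", "cx", "cy" (pixels), "rvec" (rotation vector, rad) and "tvec" (3), from world to camera coordinates, as OpenCV has them. Camera axes: x right, y down, z forward; pixel columns grow to the right and rows downward; lengths in mm; the calibration is good to about 2 mm. A picture is of the moment at which its call begins: read the wrist's pose just before it. calibration takes no time and is no camera call; for the wrist camera it gives the pose at the moment of the call.
- bot.hand_in(): hands the job in; it is judged then, once.
Trained networks look in the newest picture that a camera, given by its name, has taken for a name from the list of things; names that differ only in an ending like _2 or _b are one class to them, and where a whole thing is asked for, a point or a joint stands for the part that bears it (a point fixed in the world has none). Each returns a list of dicts, best first, with "p" (0 to 1); they miss things now and then, are a little off and sometimes report something else, mostly with a low value. They report only what shows in the picture. A call takes as long as a camera call.
- bot.search_frame(camera, label): "xyz" ([x, y, z] in mm, in world coordinates, good to about 4 mm: the middle of the surface that is visible of it).
- bot.cut_out(camera, label): "pixels" (420x560 bool, what is visible of it).
The state is a dict: "time_s": time; "qpos": joint angles; "joint_velocities": joint speeds; "joint_torque": joint torques, N m; "position": TCP position; "tool_rot": TCP orientation; "force": force on the tool from outside, world axes, zero at the start; "torque": the same for the moment, N m; "width": finger opening in mm; "grasp_force": force on a finger pad.
Only numpy, scipy, OpenCV 4.12 (cv2) and the standard library are available. Lean on these libraries where they do the work, as an engineer would, in place of code of your own. Each camera call takes 0.05 s, during which the arm holds its last target. There are 200 camera calls.

TASK

Pull the empty transit tray's clear cover off its catches and stand it open side down on free bench. Pack everything that stands ready for the field trip (the sample vials, the calibration weight and the squat jars, as many of them as are there) upright side by side into the well of the tray, where they just fit in one row. Then put the cover back over them and press it down past the resistance of the roller catches until both ends have snapped and it is fully home and level; stop pushing then, do not lean on it hard, let go of it, and do not disturb the white dropper bottle behind the work.

Things in the scene. Friction and masses are not known exactly. Their poses are not given: they have to be found in the camera images.
- tray: Grey fixed tray. Origin: centre of its underside; y its long axis, z up. Base plate 76 x 278 x 8 mm (x, y, z); on it white walls 3 mm thick enclose an open well, inside 44 mm (x) by 190 mm (y), wall tops 24 mm above the bench; a tongue 14 mm wide (x) in the middle of each end wall rises to 39 mm and guides the cover. At each end of the long axis, 122 to 138 mm off centre, a steel catch housing 46 mm wide, top 30 mm above the bench.
- tray_floor (a point): Centre of the floor of the tray's well, 8 mm above the bench; axes as the tray. One row of all six items (166 mm) fills the 190 mm well.
- cover_grip (a point): Middle of the bar handle on the loose cover: 18 mm wide (x), 60 mm long (y), 22 mm high, so 11 mm above the hood's flat top and 71 mm above the cover's bottom edge. Cover: deep clear hood, open below, white flared skirt 69 x 213 mm, 0.16 kg, y its long axis, z up; inside 54 x 198 x 57 mm high. It starts snapped on the empty tray.
- cover_top (a point): Middle of the handle's top face, 82 mm above the cover's bottom edge. Cover home: skirt rests on the base plate round the walls (1 to 2 mm play), long axis along the tray's either way round, handle middle 79 mm above the bench; unsnapped on the rollers it is 13 mm higher. Pushed down at the handle, 13 to 3 mm above home it resists with peaks of 8 to 14 N, the ends often snapping one after the other; then it stops hard.
- catch0 (a joint): Spring catch at the tray's -y end: white roller, radius 7 mm, axis along x, centre 110 mm off centre and 16 mm above the bench. Value: its outward travel in m, 0 at rest, up to 0.0035 while the cover's skirt edge is pushed past, about 0.001 when it holds the skirt down. Pulling the cover straight up off the catches takes 6 to 10 N.
- catch1 (a joint): The same catch at the tray's +y end.
- vial_a_mid (a point): Centre (27 mm above its foot) of a closed sample vial standing upright: screw-cap glass vial, 20 mm diameter, 54 mm high, 18 g; may be absent. All vials serve alike.
- vial_b_mid (a point): Centre (27 mm above its foot) of a closed sample vial standing upright: screw-cap glass vial, 20 mm diameter, 54 mm high, 18 g; may be absent. All vials serve alike.
- vial_c_mid (a point): Centre (27 mm above its foot) of a closed sample vial standing upright: screw-cap glass vial, 20 mm diameter, 54 mm high, 18 g; may be absent. All vials serve alike.
- weight_mid (a point): Centre (24 mm above its foot) of the metal calibration weight: round, 30 mm diameter below, narrowing above half height to a knob on top, 48 mm high, about 0.2 kg; may be absent.
- jar_a_mid (a point): Centre (23 mm above its foot) of a squat closed white sample jar with a ribbed grey screw lid, 38 mm diameter, 46 mm high, 70 g; may be absent.
- jar_b_mid (a point): Centre (23 mm above its foot) of a squat closed white sample jar with a ribbed grey screw lid, 38 mm diameter, 46 mm high, 70 g; may be absent.
- spare_spot (a point): A point of bare bench left of the tray: at every start some 230 mm (x) by 70 mm (y) round it are free, room for the cover with its long axis along world x.
- dropper_bottle: Small white dropper bottle with a pointed tip, 30 mm across, 105 mm high, standing behind the work; leave it alone. Origin at its underside.

How it is judged (in metres and radians):
On the way, in this order (a step that is already met when the one before it is completed fails the run):
1. The cover is off the tray and stands still and upright on the bench (horizontal distance between cover_grip and tray_floor above 0.1 m and height (world z) of cover_grip below 0.077 m and angle between cover_grip's own z axis and vertical below 0.1 rad and linear speed of cover below 0.02 m/s), for 0.2 s.
2. All the items present stand upright and still on the floor of the tray's well, with the cover not yet on again (x of vial_a_mid in the frame of tray between -0.018 and 0.018 m and y of vial_a_mid in the frame of tray between -0.091 and 0.091 m and z of each of vial_a_mid, vial_b_mid, vial_c_mid in the frame of tray below 0.039 m and angle between each of vial_a_mid, vial_b_mid, vial_c_mid, weight_mid, jar_a_mid, jar_b_mid's own z axis and vertical below 0.12 rad and linear speed of each of vial_a, vial_b, vial_c, weight, jar_a, jar_b below 0.02 m/s and x of vial_b_mid in the frame of tray between -0.018 and 0.018 m and y of vial_b_mid in the frame of tray between -0.091 and 0.091 m and x of vial_c_mid in the frame of tray between -0.018 and 0.018 m and y of vial_c_mid in the frame of tray between -0.091 and 0.091 m and x of weight_mid in the frame of tray between -0.018 and 0.018 m and y of weight_mid in the frame of tray between -0.091 and 0.091 m and z of weight_mid in the frame of tray below 0.036 m and x of jar_a_mid in the frame of tray between -0.018 and 0.018 m and y of jar_a_mid in the frame of tray between -0.091 and 0.091 m and z of each of jar_a_mid, jar_b_mid in the frame of tray below 0.035 m and x of jar_b_mid in the frame of tray between -0.018 and 0.018 m and y of jar_b_mid in the frame of tray between -0.091 and 0.091 m and horizontal distance between cover_grip and tray_floor above 0.08 m), for 0.2 s.
3. The cover is snapped home over them (z of cover_grip in the frame of tray below 0.0815 m and horizontal distance between cover_grip and tray_floor below 0.006 m and angle between cover_grip's own z axis and vertical below 0.025 rad and angle between the y axis of cover_grip and the y axis of tray, either way round below 0.06 rad and linear speed of cover below 0.02 m/s), for 0.2 s.
At the end, for the whole second after the job is handed in: Every item present stands on the well floor (within 4 mm, tilt under 0.12 rad, at rest); the cover is home: handle middle under 81.5 mm above the tray underside (2.5 mm from home), within 6 mm of the tray centre, 0.06 rad of its axis, tilt under 0.025 rad, at rest (all of step 3 and x of vial_a_mid in the frame of tray between -0.018 and 0.018 m and y of vial_a_mid in the frame of tray between -0.091 and 0.091 m and z of each of vial_a_mid, vial_b_mid, vial_c_mid in the frame of tray below 0.039 m and angle between each of vial_a_mid, vial_b_mid, vial_c_mid, weight_mid, jar_a_mid, jar_b_mid's own z axis and vertical below 0.12 rad and linear speed of each of vial_a, vial_b, vial_c, weight, jar_a, jar_b below 0.02 m/s and x of vial_b_mid in the frame of tray between -0.018 and 0.018 m and y of vial_b_mid in the frame of tray between -0.091 and 0.091 m and x of vial_c_mid in the frame of tray between -0.018 and 0.018 m and y of vial_c_mid in the frame of tray between -0.091 and 0.091 m and x of weight_mid in the frame of tray between -0.018 and 0.018 m and y of weight_mid in the frame of tray between -0.091 and 0.091 m and z of weight_mid in the frame of tray below 0.036 m and x of jar_a_mid in the frame of tray between -0.018 and 0.018 m and y of jar_a_mid in the frame of tray between -0.091 and 0.091 m and z of each of jar_a_mid, jar_b_mid in the frame of tray below 0.035 m and x of jar_b_mid in the frame of tray between -0.018 and 0.018 m and y of jar_b_mid in the frame of tray between -0.091 and 0.091 m); the robot touches nothing.
It fails at once if The cover is pressed against the tray with more than 60 N (contact force between cover and tray above 60 N).
It fails at once if The white dropper bottle is shifted by more than 3 cm (distance of dropper_bottle from where it was at the start of the episode above 0.03 m).
Of vial_a, vial_b, vial_c, weight, jar_a, jar_b only 4 to 6 are there at a start; the rules pass over those that are not, and their reading is None.
At some moment in a run one of cover may be knocked a few centimetres aside while the robot is not near it.
It also fails if it takes over 210 s, if anything falls off the work surface, if the arm or the gripper's body presses on something with over 40 N, if the wrist force passes 120 N, or if a joint passes its speed limit or range.

## Working session

There is one attempt and no reset: what is moved stays moved. The work goes in short steps, Python scripts to look and compute and a tool call to move; the robot and the scene stay as the last step left them, time stands still between calls to the robot, and variables do not carry over. Pictures are saved under pics/ and viewed, at most 14 in all, crops included, and the job is handed in when it is done.

Besides the shell and the picture viewer there is one more tool, called after "Call:" as a command line: name --argument value ..., lists and objects as JSON in quotes. move_arm: Moves the arm, as the interface text tells. Its arguments: {"type":"object","properties":{"series":{"type":"array"},"squeeze":{"type":"number"}},"required":["series"]}

```bash
mkdir -p pics; cat > h.py <<'E'
from workcell import bot
import numpy as np, cv2
def snap(cam,fn=None):
    im,d=bot.camera(cam)
    if fn: cv2.imwrite('pics/'+fn,im[:,:,::-1])
    return im,d
def cloud(cam,d):
    c=bot.calibration(cam);R=cv2.Rodrigues(np.array(c['rvec'],float))[0];t=np.array(c['tvec'],float).ravel()
    v,u=np.mgrid[:d.shape[0],:d.shape[1]]
    P=np.stack([(u-c['cx'])/c['fx']*d,(v-c['cy'])/c['fy']*d,d],-1)
    W=(P-t)@R
    W[d<=0]=np.nan
    return W
def seg(cam,label,W,pmin=.3):
    out=[]
    for r in bot.cut_out(cam,label):
        if r['p']<pmin: continue
        p=W[r['pixels']];p=p[~np.isnan(p[:,0])]
        out.append((r['p'],p,r['pixels']))
    return out
E
python3 - <<'E'
from h import *
s=bot.sense();print(s['position'],s['tool_rot'],s['width'])
for cam in ['top','side']:
    im,d=snap(cam,cam+'0.png');W=cloud(cam,d)
    for l in ['tray','cover_grip','vial_a_mid','weight_mid','jar_a_mid','dropper_bottle','spare_spot']:
        try:
            for r in bot.search_frame(cam,l): print(cam,l,round(r['p'],2),np.round(r['xyz']))
        except Exception as e: print(l,e)
E
```

```text
[224.58164695 528.7259406  204.62810736] [-2.67592217e-04  1.99542207e-01  9.79888840e-01 -8.35160991e-04] 94.24119372309828
top tray 0.92 [482.  67.   7.]
top tray 0.73 [478.  28.  71.]
top cover_grip 0.65 [482.  30.  70.]
top vial_a_mid 0.3 [560. 425.  45.]
top vial_a_mid 0.19 [482.  27.  69.]
top weight_mid 0.49 [461. 358.  29.]
top jar_a_mid 0.64 [560. 422.  45.]
top dropper_bottle 0.8 [652. 428.  56.]
spare_spot it knows: catch, cover_grip, cover_top, dropper_bottle, jar_a_mid, jar_b_mid, tray, tray_floor, vial_a_mid, vial_b_mid, vial_c_mid, weight_mid
side tray 0.86 [478. 152.   8.]
side cover_grip 0.76 [478.  55.  70.]
side vial_a_mid 0.63 [481. 150.   8.]
side weight_mid 0.81 [461. 372.  27.]
side weight_mid 0.28 [475.  56.  70.]
side jar_a_mid 0.68 [561. 438.  41.]
side dropper_bottle 0.59 [649. 441.  52.]
spare_spot it knows: catch, cover_grip, cover_top, dropper_bottle, jar_a_mid, jar_b_mid, tray, tray_floor, vial_a_mid, vial_b_mid, vial_c_mid, weight_mid
```

View pics/top0.png

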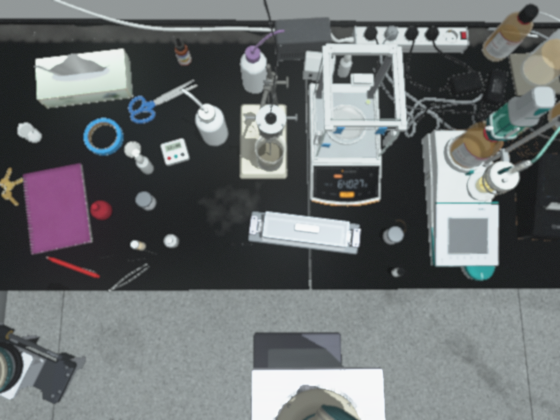

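View pics/side0.png

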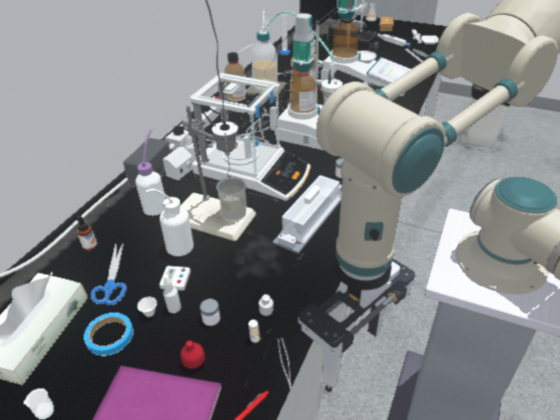

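```bash
python3 - <<'E'
from h import *
im,d=snap('top');W=cloud('top',d)
a=im[130:290,90:260];b=im[190:290,240:420]
A=cv2.resize(a,None,fx=3.5,fy=3.5,interpolation=cv2.INTER_CUBIC);B=cv2.resize(b,(595,330),interpolation=cv2.INTER_CUBIC)
cv2.imwrite('pics/c1.png',cv2.resize(np.vstack([A,B]),(480,int(890*480/595)))[:600,:,::-1]) if 0 else cv2.imwrite('pics/c1.png',cv2.resize(np.vstack([A[:,:595],B]),(398,597))[:,:,::-1])
for u,v in [(146,200),(171,241),(138,245),(394,234),(397,271),(143,165),(133,148),(307,229),(256,229),(355,237),(101,210),(230,205)]:
    p=W[v-5:v+6,u-5:u+6].reshape(-1,3);q=p[p[:,2]>np.nanmax(p[:,2])-12];print((u,v),np.round(np.nanmedian(q,0)),len(q),np.round(np.nanmax(p[:,2])),np.round(W[v,u]))
# tray fit
for r in bot.cut_out('top','tray'):
    p=W[r['pixels']];print('tray',r['p'],np.round(cv2.minAreaRect(p[p[:,2]<100][:,:2].astype(np.float32)),1) if 0 else cv2.minAreaRect(p[~np.isnan(p[:,0])][:,:2].astype(np.float32)),len(p))
for r in bot.cut_out('top','cover_grip'):
    p=W[r['pixels']];print('grip',r['p'],cv2.minAreaRect(p[~np.isnan(p[:,0])][:,:2].astype(np.float32)),np.nanmedian(p,0),len(p))
E
```

```text
(146, 200) [562. 423.  47.] 110 53.0 [561. 422.  48.]
(171, 241) [461. 362.  48.] 35 53.0 [459. 356.  48.]
(138, 245) [453. 439.  55.] 46 59.0 [449. 434.  52.]
(394, 234) [ 475. -193.   47.] 121 51.0 [ 474. -193.   49.]
(397, 271) [ 383. -199.   54.] 39 58.0 [ 383. -194.   53.]
(143, 165) [652. 432.  86.] 8 92.0 [649. 431.  59.]
(133, 148) [715. 473.  28.] 28 35.0 [710. 474.  12.]
(307, 229) [485.  26.  91.] 84 95.0 [481.  27.  94.]
(256, 229) [493. 156.  30.] 59 37.0 [494. 149.  10.]
(355, 237) [ 470. -100.   31.] 76 36.0 [469. -99.  32.]
(101, 210) [541. 535.  64.] 14 71.0 [536. 530.  50.]
(230, 205) [558. 218.   2.] 121 7.0 [558. 218.   2.]
grip 0.64 ((483.53155517578125, 29.912696838378906), (209.28475952148438, 65.23929595947266), 83.02580261230469) [479.30959666  29.12916495  69.10612184] 2413
```

View pics/c1.png

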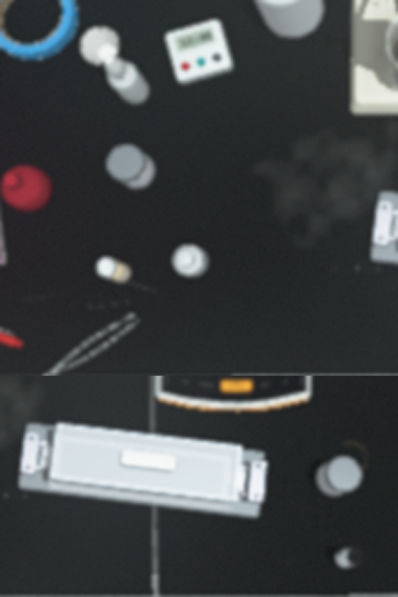

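Call:
move_arm --series '[{"turn":[0,0,-40],"delta_pos":[0.13,-0.25,0.1],"grip":1},{"turn":[0,0,-40],"delta_pos":[0.13,-0.25,0.1],"grip":1},{"turn":[0,0,-40],"delta_pos":[0.13,-0.25,0.1],"grip":1},{"turn":[0,0,-40],"delta_pos":[0.13,-0.25,0.1],"grip":1},{"turn":[0,0,-40],"delta_pos":[0.13,-0.25,0.1],"grip":1},{"turn":[0,0,-40],"delta_pos":[0.13,-0.25,0.1],"grip":1},{"turn":[0,0,-40],"delta_pos":[0.13,-0.25,0.1],"grip":1}]'

```text
time_s: 1.55
position: [358.3, 275.5, 308.0]
tool_rot: [0.003, 0.526, 0.851, 0.002]
force: [-0.3, 0.8, 0.6]
width: 93.7
grasp_force: 0.0
```

Call:
move_arm --series '[{"turn":[0,0,-33],"delta_pos":[0.125,-0.25,0],"grip":1},{"turn":[0,0,-33],"delta_pos":[0.125,-0.25,0],"grip":1},{"turn":[0,0,-33],"delta_pos":[0.125,-0.25,0],"grip":1},{"turn":[0,0,-33],"delta_pos":[0.125,-0.25,0],"grip":1},{"turn":[0,0,-33],"delta_pos":[0.125,-0.25,0],"grip":1},{"turn":[0,0,-33],"delta_pos":[0.125,-0.25,0],"grip":1},{"turn":[0,0,-33],"delta_pos":[0.125,-0.25,0],"grip":1},{"turn":[0,0,-33],"delta_pos":[0.125,-0.25,0],"grip":1},{"turn":[0,0,-33],"delta_pos":[0.125,-0.25,0],"grip":1}]'

```text
time_s: 2.45
position: [479.2, 30.8, 305.3]
tool_rot: [-0.001, 0.743, 0.67, 0.0]
force: [-0.6, 0.6, 0.0]
width: 94.1
grasp_force: 0.0
```

```bash
cat >> h.py <<'E'
def pose():
    s=bot.sense();w,x,y,z=s['tool_rot']
    R=np.array([[1-2*(y*y+z*z),2*(x*y-w*z)],[2*(x*y+w*z),1-2*(x*x+z*z)]])
    print('t',round(s['time_s'],2),'pos',np.round(s['position'],1),'fingerline deg',round(np.degrees(np.arctan2(R[1,1],R[0,1])),2),'q',np.round(s['qpos'],2),'F',np.round(s['force'],1),'w',round(s['width'],1),'g',round(s['grasp_force'],1));return s
E
python3 - <<'E'
from h import *
pose();im,d=snap('wrist','w1.png');W=cloud('wrist',d)
print(np.nanmin(W[...,1]),np.nanmax(W[...,1]),np.nanmin(W[...,0]),np.nanmax(W[...,0]))
for l in ['tray','cover_grip','vial_a_mid']:
    for p,q,m in seg('wrist',l,W,.1):
        print(l,round(p,2),len(q),np.round(np.median(q,0),1),cv2.minAreaRect(q[:,:2].astype(np.float32)))
z=W[...,2]
for lo,hi in [(80,100),(52,75),(5,15),(26,34)]:
    m=(z>lo)&(z<hi)&(W[...,0]>400)&(W[...,0]<560)&(abs(W[...,1]-28)<160)
    q=W[m];
    if len(q)>20: print(lo,hi,len(q),np.round(np.median(q,0),1),cv2.minAreaRect(q[:,:2].astype(np.float32)))
E
```

```text
t 2.45 pos [479.2  30.8 305.3] fingerline deg -5.93 q [-0.08  0.09  1.5   0.    1.55  0.02] F [-0.6  0.6  0. ] w 94.1 g 0.0
-1048.2037482220146 707.6969908930109 -684.5967452774327 956.9816922460825
tray 0.82 1562 [490.6 144.1  21.9] ((484.45245361328125, 26.254127502441406), (283.9096374511719, 76.16783905029297), 82.32838439941406)
cover_grip 0.63 6233 [485.3  36.9  70. ] ((485.0976257324219, 24.27545928955078), (219.59584045410156, 70.59028625488281), 82.9297866821289)
vial_a_mid 0.43 26 [ 381.6 -205.4   56.1] ((381.52825927734375, -205.96817016601562), (6.863560676574707, 11.463305473327637), 77.96382141113281)
80 100 584 [485.1  29.7  91.4] ((485.3792724609375, 28.1085262298584), (59.03052520751953, 17.528841018676758), 84.01575469970703)
52 75 5554 [486.1  41.2  69.9] ((485.15191650390625, 27.35980987548828), (204.43185424804688, 60.455970764160156), 82.92523193359375)
5 15 1310 [475.7 118.2   9.9] ((495.5037841796875, 38.180999755859375), (300.8544006347656, 94.2759017944336), 82.71293640136719)
26 34 652 [488.8 150.3  31.8] ((514.5070190429688, 17.541580200195312), (288.7382507324219, 111.62175750732422), 84.11922454833984)
```

View pics/w1.png

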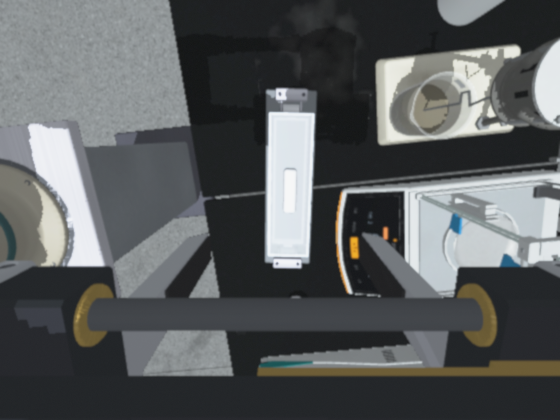

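Call:
move_arm --series '[{"turn":[0,0,-1],"delta_pos":[0.0055,-0.002,-0.13],"grip":0.5},{"turn":[0,0,-1],"delta_pos":[0.0055,-0.002,-0.18],"grip":0.5},{"turn":[0,0,-1],"delta_pos":[0.0055,-0.002,-0.18],"grip":0.5},{"turn":[0,0,-1],"delta_pos":[0.0055,-0.002,-0.18],"grip":0.5},{"turn":[0,0,-1],"delta_pos":[0.0055,-0.002,-0.2],"grip":0.5},{"turn":[0,0,-1],"delta_pos":[0.0055,-0.002,-0.215],"grip":0.5},{"turn":[0,0,-1],"delta_pos":[0.0055,-0.002,-0.225],"grip":0.5},{"turn":[0,0,-1],"delta_pos":[0.0055,-0.002,-0.231],"grip":0.5},{"turn":[0,0,-1],"delta_pos":[0.0055,-0.002,-0.233],"grip":0.5},{"turn":[0,0,-1],"delta_pos":[0.0055,-0.002,-0.233],"grip":0.5}]'

```text
time_s: 3.65
position: [485.8, 27.4, 72.9]
tool_rot: [0.0, 0.749, 0.663, 0.0]
force: [1.0, 0.4, 0.2]
width: 47.1
grasp_force: 0.0
```

Call:
move_arm --series '[{"turn":[0,0,0],"delta_pos":[0,0,0],"grip":0},{"turn":[0,0,0],"delta_pos":[0,0,0],"grip":0},{"turn":[0,0,0],"delta_pos":[0,0,0],"grip":0},{"turn":[0,0,0],"delta_pos":[0,0,0],"grip":0},{"turn":[0,0,0],"delta_pos":[0,0,0],"grip":0},{"turn":[0,0,0],"delta_pos":[0,0,0],"grip":0},{"turn":[0,0,0],"delta_pos":[0,0,0],"grip":0},{"turn":[0,0,0],"delta_pos":[0,0,0],"grip":0}]' --squeeze 40

```text
time_s: 4.45
position: [485.4, 27.2, 72.7]
tool_rot: [0.0, 0.749, 0.662, 0.0]
force: [-0.7, -0.8, 3.8]
width: 18.0
grasp_force: 40.0
```

Call:
move_arm --series '[{"turn":[0,0,0],"delta_pos":[0,0,0.004],"grip":0},{"turn":[0,0,0],"delta_pos":[0,0,0.008],"grip":0},{"turn":[0,0,0],"delta_pos":[0,0,0.012],"grip":0},{"turn":[0,0,0],"delta_pos":[0,0,0.018],"grip":0},{"turn":[0,0,0],"delta_pos":[0,0,0.026],"grip":0},{"turn":[0,0,0],"delta_pos":[0,0,0.04],"grip":0},{"turn":[0,0,0],"delta_pos":[0,0,0.06],"grip":0},{"turn":[0,0,0],"delta_pos":[0,0,0.08],"grip":0},{"turn":[0,0,0],"delta_pos":[0,0,0.1],"grip":0},{"turn":[0,0,0],"delta_pos":[0,0,0.1],"grip":0}]'

```text
time_s: 5.45
position: [487.7, 27.1, 175.8]
tool_rot: [0.003, 0.749, 0.663, 0.002]
force: [0.0, 0.4, -1.2]
width: 17.3
grasp_force: 40.0
```

```bash
python3 - <<'E'
from h import *
pose();im,d=snap('top','top1.png');W=cloud('top',d)
z=W[...,2]
# spare area occupancy
m=(z>12)&(W[...,0]>360)&(W[...,0]<640)&(W[...,1]>175)&(W[...,1]<345)
q=W[m];print(len(q),np.round(q[::max(1,len(q)//12)]))
s,dd=snap('side','s1.png')
E
```

```text
t 5.45 pos [487.7  27.1 175.8] fingerline deg -7.01 q [-0.09  0.16  1.74  0.    1.24  0.04] F [ 0.   0.4 -1.2] w 17.3 g 40.0
23 [[639. 178.  30.]
 [640. 191.  18.]
 [640. 189.  18.]
 [639. 186.  22.]
 [639. 183.  19.]
 [640. 181.  19.]
 [639. 176.  22.]
 [637. 189.  18.]
 [637. 186.  20.]
 [637. 183.  19.]
 [636. 181.  22.]
 [637. 178.  18.]
 [637. 176.  19.]
 [636. 192.  12.]
 [635. 189.  14.]
 [635. 186.  15.]
 [635. 184.  17.]
 [634. 181.  18.]
 [635. 178.  16.]
 [634. 176.  21.]
 [633. 186.  14.]
 [633. 184.  13.]
 [633. 181.  15.]]
```

View pics/s1.png

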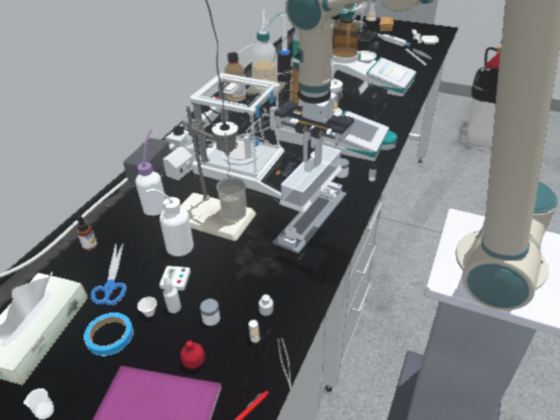

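Call:
move_arm --series '[{"turn":[0,0,0],"delta_pos":[0,0.02,0.04],"grip":0},{"turn":[0,0,8],"delta_pos":[0,0.04,0.05],"grip":0},{"turn":[0,0,16],"delta_pos":[0,0.07,0.05],"grip":0},{"turn":[0,0,24],"delta_pos":[0,0.1,0.05],"grip":0},{"turn":[0,0,32],"delta_pos":[0,0.13,0.05],"grip":0},{"turn":[0,0,40],"delta_pos":[0,0.16,0.05],"grip":0},{"turn":[0,0,48],"delta_pos":[0,0.19,0.05],"grip":0},{"turn":[0,0,56],"delta_pos":[0.002,0.21,0.05],"grip":0},{"turn":[0,0,64],"delta_pos":[0.004,0.225,0.05],"grip":0},{"turn":[0,0,72],"delta_pos":[0.004,0.228,0.05],"grip":0}]'

```text
time_s: 6.55
position: [488.7, 256.8, 220.6]
tool_rot: [-0.001, 0.213, 0.977, -0.0]
force: [0.5, -0.4, -1.4]
width: 17.8
grasp_force: 40.0
```

Call:
move_arm --series '[{"turn":[0,0,8],"delta_pos":[0,0,0],"grip":0},{"turn":[0,0,16],"delta_pos":[0,0,-0.01],"grip":0},{"turn":[0,0,24],"delta_pos":[0,0,-0.05],"grip":0},{"turn":[0,0,25],"delta_pos":[0,0,-0.09],"grip":0},{"turn":[0,0,25],"delta_pos":[0,0,-0.12],"grip":0},{"turn":[0,0,25],"delta_pos":[0,0,-0.14],"grip":0},{"turn":[0,0,25],"delta_pos":[0,0,-0.148],"grip":0},{"turn":[0,0,25],"delta_pos":[0,0,-0.152],"grip":0},{"turn":[0,0,25],"delta_pos":[0,0,-0.155],"grip":0},{"turn":[0,0,25],"delta_pos":[0,0,-0.156],"grip":0}]'

```text
time_s: 7.55
position: [490.0, 255.5, 67.1]
tool_rot: [0.001, 0.0, 1.0, 0.0]
force: [-0.4, -0.0, -1.0]
width: 17.5
grasp_force: 40.0
```

```bash
python3 - <<'E'
from h import *
pose()
E
```

```text
t 7.55 pos [490.  255.5  67.1] fingerline deg 89.98 q [ 0.35  0.35  1.76  0.    1.02 -1.22] F [-0.4 -0.  -1. ] w 17.5 g 40.0
```

Call:
move_arm --series '[{"turn":[0,0,0],"delta_pos":[0,0,-0.001],"grip":0},{"turn":[0,0,0],"delta_pos":[0,0,-0.002],"grip":0},{"turn":[0,0,0],"delta_pos":[0,0,-0.003],"grip":0},{"turn":[0,0,0],"delta_pos":[0,0,-0.003],"grip":0}]'

```text
time_s: 7.95
position: [489.9, 255.4, 64.7]
tool_rot: [0.001, 0.0, 1.0, 0.0]
force: [-0.8, -0.9, 4.6]
width: 17.8
grasp_force: 40.0
```

Call:
move_arm --series '[{"turn":[0,0,0],"delta_pos":[0,0,0.002],"grip":0.4},{"turn":[0,0,0],"delta_pos":[0,0,0.002],"grip":0.4},{"turn":[0,0,0],"delta_pos":[0,0,0.002],"grip":0.4},{"turn":[0,0,0],"delta_pos":[0,0,0.002],"grip":0.4},{"turn":[0,0,0],"delta_pos":[0,0,0.03],"grip":0.4},{"turn":[0,0,0],"delta_pos":[0,0,0.08],"grip":0.4},{"turn":[0,0,0],"delta_pos":[0,0,0.13],"grip":0.4},{"turn":[0,0,0],"delta_pos":[0,0,0.18],"grip":0.4},{"turn":[0,0,0],"delta_pos":[-0.02,0.05,0.18],"grip":0.4},{"turn":[0,0,0],"delta_pos":[-0.03,0.1,0.18],"grip":0.4}]'

```text
time_s: 8.95
position: [461.0, 350.9, 246.2]
tool_rot: [0.002, 0.002, 1.0, 0.001]
force: [0.7, -0.2, 1.0]
width: 37.3
grasp_force: 0.0
```

```bash
python3 - <<'E'
from h import *
pose()
im,d=snap('wrist','w2.png');W=cloud('wrist',d);z=W[...,2]
for l in ['vial_a_mid','weight_mid','jar_a_mid','dropper_bottle','cover_grip']:
    for p,q,m in seg('wrist',l,W,.15):
        q2=q[q[:,2]>20] if (q[:,2]>20).any() else q
        c,r=cv2.minEnclosingCircle(q2[:,:2].astype(np.float32))
        v,u=np.nonzero(m);print(l,round(p,2),len(q),'px',int(u.mean()),int(v.mean()),'med',np.round(np.median(q2,0),1),'top',round(np.percentile(q2[:,2],95),1),'circ',np.round(c,1),round(r,1))
np.save('W.npy',W)
E
```

```text
t 8.95 pos [461.  350.9 246.2] fingerline deg 89.78 q [ 0.53  0.26  1.43 -0.    1.45 -1.04] F [ 0.7 -0.2  1. ] w 37.3 g 0.0
weight_mid 0.69 413 px 292 188 med [456.9 373.   31.6] top 47.7 circ [458.9 373.7] 15.0
jar_a_mid 0.66 171 px 347 253 med [547.4 450.8  45.6] top 47.6 circ [507. 424.] 66.8
jar_a_mid 0.57 297 px 351 181 med [446.7 448.3  53.2] top 55.6 circ [448.3 450.9] 9.7
dropper_bottle 0.61 204 px 131 214 med [496.9 148.5  20.9] top 21.9 circ [497.1 149. ] 12.2
cover_grip 0.87 7571 px 211 192 med [458.6 269.8  59.4] top 80.9 circ [472.6 267.8] 92.0
```

View pics/w2.png

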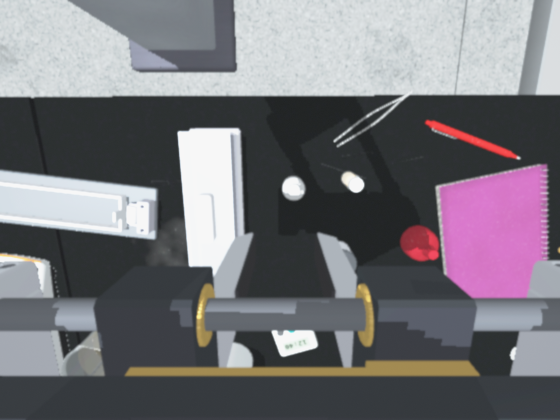

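```bash
cat >> h.py <<'E'
def look(labels,cam='wrist',fn=None,pm=.15):
    pose();im,d=snap(cam,fn);W=cloud(cam,d)
    for l in labels:
        for p,q,m in seg(cam,l,W,pm):
            t=np.percentile(q[:,2],95);q2=q[q[:,2]>t-8]
            c,r=cv2.minEnclosingCircle(q2[:,:2].astype(np.float32))
            v,u=np.nonzero(m);print(l,round(p,2),len(q),'px',int(u.mean()),int(v.mean()),'topz',round(t,1),'topmed',np.round(np.median(q2,0),1),'circ',np.round(c,1),round(r,1))
    return im,d,W
E
python3 - <<'E'
from h import *
im,d,W=look(['weight_mid','vial_a_mid','jar_a_mid','cover_grip'])
z=W[...,2];m=(z>72)&(z<92)&(W[...,1]>215)&(W[...,1]<300);q=W[m];print(len(q),cv2.minAreaRect(q[:,:2].astype(np.float32)))
im,d,W=look(['weight_mid','vial_a_mid','jar_a_mid','cover_grip'],'top')
z=W[...,2];m=(z>72)&(z<92)&(W[...,1]>215)&(W[...,1]<300);q=W[m];print(len(q),cv2.minAreaRect(q[:,:2].astype(np.float32)))
E
```

```text
t 9.25 pos [460.4 349.6 243. ] fingerline deg 89.96 q [ 0.53  0.26  1.43 -0.    1.45 -1.04] F [-0.5  0.5  0.8] w 37.6 g 0.0
weight_mid 0.8 432 px 294 189 topz 49.3 topmed [461.5 363.   48.3] circ [462.1 363.1] 8.4
jar_a_mid 0.71 207 px 349 257 topz 48.9 topmed [555.7 440.4  47.5] circ [511.8 413.2] 68.4
jar_a_mid 0.18 7469 px 212 192 topz 83.3 topmed [488.1 257.2  83.2] circ [485.  284.2] 48.6
cover_grip 0.65 7479 px 212 193 topz 83.3 topmed [488.1 257.3  83.2] circ [473.1 289.6] 61.0
802 ((489.9449462890625, 255.9893341064453), (59.432926177978516, 18.14016342163086), 0.4597678482532501)
t 9.5 pos [460.8 349.6 243.5] fingerline deg 89.89 q [ 0.53  0.26  1.43 -0.    1.45 -1.04] F [-0. -0.  0.] w 37.5 g 0.0
weight_mid 0.6 73 px 170 241 topz 50.6 topmed [460.9 362.   48.1] circ [461.4 362.2] 7.6
weight_mid 0.59 3244 px 304 232 topz 30.6 topmed [484.4  24.   27.8] circ [485.2  27.2] 139.2
vial_a_mid 0.42 78 px 397 271 topz 56.6 topmed [ 383.3 -200.8   55. ] circ [ 384.2 -201.5] 8.4
cover_grip 0.74 2454 px 213 229 topz 81.9 topmed [487.8 254.6  82.8] circ [490.  256.9] 29.9
350 ((782.0987548828125, 268.6634216308594), (83.14649200439453, 642.8451538085938), 88.03559112548828)
```

Call:
move_arm --series '[{"turn":[0,0,0],"delta_pos":[0.001,0.013,-0.03],"grip":0.6},{"turn":[0,0,0],"delta_pos":[0.001,0.013,-0.08],"grip":0.6},{"turn":[0,0,0],"delta_pos":[0.001,0.013,-0.12],"grip":0.6},{"turn":[0,0,0],"delta_pos":[0.001,0.013,-0.15],"grip":0.6},{"turn":[0,0,0],"delta_pos":[0.001,0.013,-0.18],"grip":0.6},{"turn":[0,0,0],"delta_pos":[0.001,0.013,-0.2],"grip":0.6},{"turn":[0,0,0],"delta_pos":[0.001,0.013,-0.215],"grip":0.6},{"turn":[0,0,0],"delta_pos":[0.001,0.013,-0.222],"grip":0.6},{"turn":[0,0,0],"delta_pos":[0.001,0.013,-0.224],"grip":0.6},{"turn":[0,0,0],"delta_pos":[0.001,0.013,-0.224],"grip":0.6}]'

```text
time_s: 10.75
position: [461.7, 363.8, 19.9]
tool_rot: [0.0, 0.0, 1.0, 0.0]
force: [-0.1, 0.5, 0.7]
width: 56.7
grasp_force: 0.0
```

Call:
move_arm --series '[{"turn":[0,0,0],"delta_pos":[0,0,0],"grip":0},{"turn":[0,0,0],"delta_pos":[0,0,0],"grip":0},{"turn":[0,0,0],"delta_pos":[0,0,0],"grip":0},{"turn":[0,0,0],"delta_pos":[0,0,0],"grip":0},{"turn":[0,0,0],"delta_pos":[0,0,0],"grip":0},{"turn":[0,0,0],"delta_pos":[0,0,0],"grip":0},{"turn":[0,0,0],"delta_pos":[0,0,0],"grip":0},{"turn":[0,0,0],"delta_pos":[0,0,0],"grip":0}]' --squeeze 25

```text
time_s: 11.55
position: [461.7, 363.5, 19.9]
tool_rot: [0.0, 0.0, 1.0, 0.0]
force: [-0.5, -2.3, 5.5]
width: 28.8
grasp_force: 25.0
```

Call:
move_arm --series '[{"turn":[0,0,0],"delta_pos":[0,0,0],"grip":0.45},{"turn":[0,0,0],"delta_pos":[0,0,0],"grip":0.45},{"turn":[0,0,0],"delta_pos":[0,0,-0.004],"grip":0.45},{"turn":[0,0,0],"delta_pos":[0,0,-0.004],"grip":0},{"turn":[0,0,0],"delta_pos":[0,0,-0.004],"grip":0},{"turn":[0,0,0],"delta_pos":[0,0,-0.004],"grip":0},{"turn":[0,0,0],"delta_pos":[0,0,-0.004],"grip":0},{"turn":[0,0,0],"delta_pos":[0,0,-0.004],"grip":0},{"turn":[0,0,0],"delta_pos":[0,0,-0.004],"grip":0}]'

```text
time_s: 12.45
position: [461.3, 363.5, 15.4]
tool_rot: [-0.0, 0.0, 1.0, -0.0]
force: [-0.3, 0.5, -2.8]
width: 28.7
grasp_force: 25.0
```

Call:
move_arm --series '[{"turn":[0,0,0],"delta_pos":[0,0,0.02],"grip":0},{"turn":[0,0,0],"delta_pos":[0,0,0.06],"grip":0},{"turn":[0,0,-8],"delta_pos":[0,0,0.11],"grip":0},{"turn":[0,0,-16],"delta_pos":[0,-0.01,0.15],"grip":0},{"turn":[0,0,-24],"delta_pos":[0.01,-0.04,0.15],"grip":0},{"turn":[0,0,-32],"delta_pos":[0.012,-0.08,0.15],"grip":0},{"turn":[0,0,-40],"delta_pos":[0.014,-0.12,0.15],"grip":0},{"turn":[0,0,-48],"delta_pos":[0.016,-0.16,0.15],"grip":0},{"turn":[0,0,-56],"delta_pos":[0.018,-0.2,0.15],"grip":0},{"turn":[0,0,-64],"delta_pos":[0.02,-0.24,0.15],"grip":0}]'

```text
time_s: 13.45
position: [481.0, 122.0, 165.6]
tool_rot: [0.0, 0.532, 0.847, 0.0]
force: [-0.1, 0.5, -1.3]
width: 29.1
grasp_force: 25.0
```

Call:
move_arm --series '[{"turn":[0,0,-8],"delta_pos":[0.002,-0.04,0],"grip":0},{"turn":[0,0,-16],"delta_pos":[0.004,-0.075,0],"grip":0},{"turn":[0,0,-24],"delta_pos":[0.004,-0.095,0],"grip":0},{"turn":[0,0,-33],"delta_pos":[0.004,-0.0955,-0.02],"grip":0},{"turn":[0,0,-33],"delta_pos":[0.004,-0.0955,-0.05],"grip":0},{"turn":[0,0,-33],"delta_pos":[0.004,-0.0955,-0.08],"grip":0},{"turn":[0,0,-33],"delta_pos":[0.004,-0.0955,-0.1],"grip":0},{"turn":[0,0,-33],"delta_pos":[0.004,-0.0955,-0.1],"grip":0}]'

```text
time_s: 14.25
position: [482.6, 28.2, 63.1]
tool_rot: [-0.002, 0.749, 0.662, -0.002]
force: [-0.2, 0.2, -2.2]
width: 28.6
grasp_force: 25.0
```

```bash
python3 - <<'E'
from h import *
pose();im,d=snap('wrist','w3.png');im,d=snap('wrist','w3.png');W=cloud('wrist',d)
z=W[...,2];pose()
for lo,hi in [(25,33),(20,24.5),(5,12),(35,42)]:
    m=(z>lo)&(z<hi)&(W[...,0]>400)&(W[...,0]<540)&(abs(W[...,1]-28)<160)
    q=W[m]; print(lo,len(q),cv2.minAreaRect(q[:,:2].astype(np.float32)) if len(q)>5 else '')
E
```

```text
t 14.25 pos [482.6  28.2  63.1] fingerline deg -7.04 q [-0.09  0.27  1.91  0.    0.97  0.04] F [-0.2  0.2 -2.2] w 28.6 g 25.0
t 14.35 pos [485.6  28.   65.8] fingerline deg -7.02 q [-0.09  0.27  1.9   0.    0.97  0.04] F [-0.2 -0.9 -2.9] w 29.2 g 25.0
25 3787 ((487.61236572265625, 34.882606506347656), (261.17962646484375, 50.06826400756836), 82.78173828125)
20 1444 ((487.7530517578125, 27.271331787109375), (246.15444946289062, 49.999237060546875), 83.46648406982422)
5 16069 ((465.5694580078125, 42.68196105957031), (301.6562805175781, 121.90587615966797), 82.7486801147461)
35 281 ((495.1367492675781, 44.45646667480469), (231.4740753173828, 38.756343841552734), 85.8678970336914)
```

View pics/w3.png

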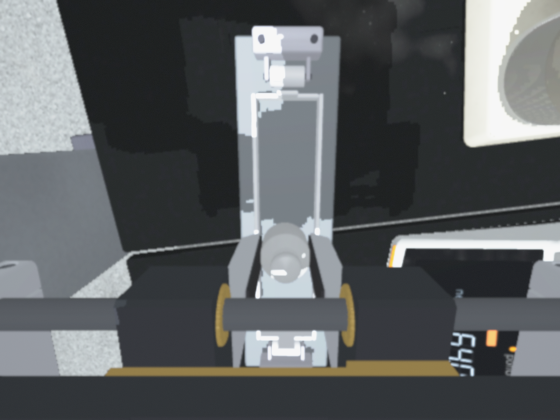

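```bash
python3 - <<'E'
from h import *
im,d=snap('wrist');W=cloud('wrist',d);pose()
c=bot.calibration('wrist');R=cv2.Rodrigues(np.array(c['rvec'],float))[0];t=np.array(c['tvec'],float).ravel()
o=-R.T@t
def ray(u,v,z):
    r=R.T@np.array([(u-c['cx'])/c['fx'],(v-c['cy'])/c['fy'],1]);return o+r*(z-o[2])/r[2]
g=cv2.cvtColor(im,cv2.COLOR_RGB2GRAY).astype(int)
for v in [120,150,180,205]:
    a=245+np.argmax(g[v,245:275]);b=305+np.argmax(g[v,305:332])
    A=ray(a,v,24);B=ray(b,v,24);print(v,a,b,np.round(A,1),np.round(B,1),'mid',np.round((A+B)/2,1),'axis x at y',np.round(485+((A+B)/2-[0,27,0])[1]*.1246,1))
E=ray(286,97,24);print('end wall top',np.round(E,1)); print('weight top',np.round(ray(290,230,0),1))
E
```

```text
t 14.4 pos [486.3  28.   66.4] fingerline deg -7.02 q [-0.09  0.27  1.9   0.    0.97  0.04] F [ 0.5  0.2 -1.8] w 28.7 g 25.0
120 250 318 [471.7 110.8  24. ] [519.9 104.8  24. ] mid [495.8 107.8  24. ] axis x at y 495.1
150 252 317 [470.   89.8  24. ] [517.2  83.9  24. ] mid [493.6  86.8  24. ] axis x at y 492.5
180 253 316 [467.5  67.8  24. ] [514.3  62.1  24. ] mid [490.9  65.   24. ] axis x at y 489.7
205 254 315 [465.4  48.8  24. ] [511.7  43.   24. ] mid [488.6  45.9  24. ] axis x at y 487.4
end wall top [499.1 123.   24. ]
weight top [489.9  17.9   0. ]
```

Call:
move_arm --series '[{"turn":[0,0,0],"delta_pos":[0,0,-0.015],"grip":0},{"turn":[0,0,0],"delta_pos":[0,0,-0.025],"grip":0},{"turn":[0,0,0],"delta_pos":[0,0,-0.033],"grip":0},{"turn":[0,0,0],"delta_pos":[0,0,-0.037],"grip":0},{"turn":[0,0,0],"delta_pos":[0,0,-0.04],"grip":0},{"turn":[0,0,0],"delta_pos":[0,0,-0.0405],"grip":0},{"turn":[0,0,0],"delta_pos":[0,0,-0.0405],"grip":0}]'

```text
time_s: 15.1
position: [485.6, 28.0, 25.1]
tool_rot: [0.0, 0.749, 0.662, 0.0]
force: [-0.1, 0.1, -2.4]
width: 29.1
grasp_force: 25.0
```

Call:
move_arm --series '[{"turn":[0,0,0],"delta_pos":[0,0,0],"grip":0.45},{"turn":[0,0,0],"delta_pos":[0,0,0],"grip":0.45},{"turn":[0,0,0],"delta_pos":[0,0,0],"grip":0.45},{"turn":[0,0,0],"delta_pos":[0,0,0.02],"grip":0.45},{"turn":[0,0,0],"delta_pos":[0,0,0.06],"grip":0.45},{"turn":[0,0,0],"delta_pos":[0,0,0.11],"grip":0.45},{"turn":[0,0,0],"delta_pos":[0,0,0.16],"grip":0.45},{"turn":[0,0,0],"delta_pos":[0,0,0.19],"grip":0.45},{"turn":[0,0,0],"delta_pos":[0,0,0.19],"grip":0.45}]'

```text
time_s: 16.0
position: [488.6, 27.8, 220.1]
tool_rot: [0.004, 0.749, 0.662, 0.004]
force: [0.7, 0.5, 0.3]
width: 42.1
grasp_force: 0.0
```

```bash
python3 - <<'E'
from h import *
look(['weight_mid','vial_a_mid','jar_a_mid'],pm=.1)
look(['weight_mid','vial_a_mid','jar_a_mid'],pm=.1)
E
```

```text
t 16.0 pos [488.6  27.8 220.1] fingerline deg -7.02 q [-0.09  0.13  1.66  0.    1.34  0.04] F [0.7 0.5 0.3] w 42.1 g 0.0
weight_mid 0.68 477 px 280 193 topz 54.6 topmed [482.7  28.8  53.7] circ [482.6  28.3] 8.4
vial_a_mid 0.71 361 px 230 354 topz 52.4 topmed [ 381.7 -194.5   49.4] circ [ 380.8 -198.6] 8.2
t 16.2 pos [484.1  28.2 213.3] fingerline deg -7.02 q [-0.09  0.14  1.67 -0.    1.34  0.04] F [-0.3  0.1 -0.2] w 42.4 g 0.0
weight_mid 0.68 518 px 286 194 topz 56.9 topmed [485.5  28.5  56. ] circ [485.5  27.9] 8.5
vial_a_mid 0.62 332 px 235 355 topz 49.8 topmed [ 384.6 -194.7   46.1] circ [ 382.6 -200.1] 9.1
```

Call:
move_arm --series '[{"turn":[0,0,0],"delta_pos":[-0.03,-0.05,0],"grip":0.6},{"turn":[0,0,0],"delta_pos":[-0.05,-0.09,0],"grip":0.6},{"turn":[0,0,0],"delta_pos":[-0.05,-0.135,0],"grip":0.6},{"turn":[0,0,0],"delta_pos":[-0.05,-0.18,0],"grip":0.6},{"turn":[0,0,0],"delta_pos":[-0.05,-0.215,0],"grip":0.6},{"turn":[0,0,0],"delta_pos":[-0.05,-0.225,0],"grip":0.6},{"turn":[0,0,0],"delta_pos":[-0.05,-0.225,0],"grip":0.6},{"turn":[0,0,0],"delta_pos":[-0.05,-0.225,0],"grip":0.6},{"turn":[0,0,0],"delta_pos":[-0.05,-0.225,0],"grip":0.6}]'

```text
time_s: 17.3
position: [435.3, -195.3, 214.8]
tool_rot: [-0.001, 0.749, 0.663, 0.0]
force: [-0.1, -0.1, -0.8]
width: 56.7
grasp_force: 0.0
```

```bash
python3 - <<'E'
from h import *
look(['vial_a_mid','jar_a_mid'],pm=.1)
im,d,W=look(['vial_a_mid','jar_a_mid'],pm=.1,fn='w4.png')
z=W[...,2]
for n,x,y,lo in [('jar',475,-193,38),('vial',383,-200,44)]:
    m=(z>lo)&(z<60)&(np.hypot(W[...,0]-x,W[...,1]-y)<35);q=W[m];print(n,len(q),np.nanmedian(q[:,2]),cv2.minEnclosingCircle(q[:,:2].astype(np.float32)))
E
```

```text
t 17.3 pos [ 435.3 -195.3  214.8] fingerline deg -6.93 q [-0.57  0.12  1.68  0.    1.34 -0.45] F [-0.1 -0.1 -0.8] w 56.7 g 0.0
vial_a_mid 0.57 311 px 243 204 topz 56.8 topmed [ 383.5 -201.6   55.7] circ [ 383.1 -202.4] 8.9
t 17.45 pos [ 435.5 -195.7  215.1] fingerline deg -6.92 q [-0.57  0.12  1.68  0.    1.34 -0.45] F [-0.1 -0.2 -0.7] w 56.4 g 0.0
vial_a_mid 0.76 337 px 243 204 topz 56.7 topmed [ 383.3 -201.8   55.5] circ [ 383.1 -202.2] 8.8
jar 820 47.665473579424315 ((474.5611877441406, -196.45330810546875), 19.40174102783203)
vial 199 55.463999303163455 ((383.0784912109375, -202.18695068359375), 8.82125473022461)
```

View pics/w4.png

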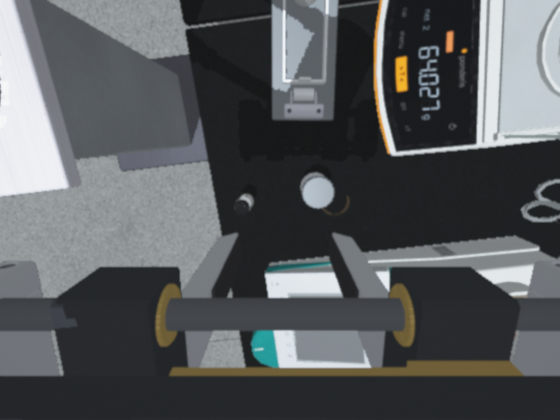

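Call:
move_arm --series '[{"turn":[0,0,0],"delta_pos":[0.039,-0.001,0],"grip":0.7},{"turn":[0,0,0],"delta_pos":[0.039,-0.001,-0.05],"grip":0.7},{"turn":[0,0,0],"delta_pos":[0.039,-0.001,-0.09],"grip":0.7},{"turn":[0,0,0],"delta_pos":[0.039,-0.001,-0.13],"grip":0.7},{"turn":[0,0,0],"delta_pos":[0.039,-0.001,-0.16],"grip":0.7},{"turn":[0,0,0],"delta_pos":[0.039,-0.001,-0.18],"grip":0.7},{"turn":[0,0,0],"delta_pos":[0.039,-0.001,-0.19],"grip":0.7},{"turn":[0,0,0],"delta_pos":[0.039,-0.001,-0.195],"grip":0.7},{"turn":[0,0,0],"delta_pos":[0.039,-0.001,-0.195],"grip":0.7}]'

```text
time_s: 18.5
position: [474.7, -198.0, 20.1]
tool_rot: [0.0, 0.749, 0.663, 0.0]
force: [0.3, -0.8, -0.1]
width: 65.6
grasp_force: 0.0
```

Call:
move_arm --series '[{"turn":[0,0,0],"delta_pos":[0,0,0],"grip":0},{"turn":[0,0,0],"delta_pos":[0,0,0],"grip":0},{"turn":[0,0,0],"delta_pos":[0,0,0],"grip":0},{"turn":[0,0,0],"delta_pos":[0,0,0],"grip":0},{"turn":[0,0,0],"delta_pos":[0,0,0],"grip":0},{"turn":[0,0,0],"delta_pos":[0,0,0],"grip":0},{"turn":[0,0,0],"delta_pos":[0,0,0],"grip":0}]' --squeeze 20

```text
time_s: 19.2
position: [474.7, -198.1, 20.5]
tool_rot: [0.0, 0.749, 0.662, 0.0]
force: [-0.4, -0.3, 5.4]
width: 37.9
grasp_force: 20.0
```

Call:
move_arm --series '[{"turn":[0,0,0],"delta_pos":[0,0,0.02],"grip":0},{"turn":[0,0,0],"delta_pos":[0,0,0.06],"grip":0},{"turn":[0,0,0],"delta_pos":[0.001,0.02,0.09],"grip":0},{"turn":[0,0,0],"delta_pos":[0.002,0.06,0.1],"grip":0},{"turn":[0,0,0],"delta_pos":[0.004,0.1,0.1],"grip":0},{"turn":[0,0,0],"delta_pos":[0.006,0.14,0.1],"grip":0},{"turn":[0,0,0],"delta_pos":[0.0064,0.17,0.1],"grip":0},{"turn":[0,0,0],"delta_pos":[0.0064,0.184,0.1],"grip":0},{"turn":[0,0,0],"delta_pos":[0.0064,0.184,0.08],"grip":0},{"turn":[0,0,0],"delta_pos":[0.0064,0.184,0.06],"grip":0}]'

```text
time_s: 20.2
position: [481.4, -14.0, 79.8]
tool_rot: [0.001, 0.749, 0.663, 0.0]
force: [0.8, -0.0, -0.6]
width: 37.5
grasp_force: 20.0
```

```bash
python3 - <<'E'
from h import *
s,d=snap('side');pose()
im,d=snap('wrist','w5.png');pose()
E
```

```text
t 20.25 pos [478.5 -13.9  76.6] fingerline deg -6.98 q [-0.17  0.25  1.9  -0.    1.   -0.05] F [-1.  -0.4 -2.2] w 37.9 g 20.0
t 20.3 pos [478.5 -14.   77.7] fingerline deg -7.0 q [-0.17  0.25  1.9  -0.    1.   -0.05] F [-0.3 -0.5 -0.8] w 37.9 g 20.0
```

View pics/w5.png

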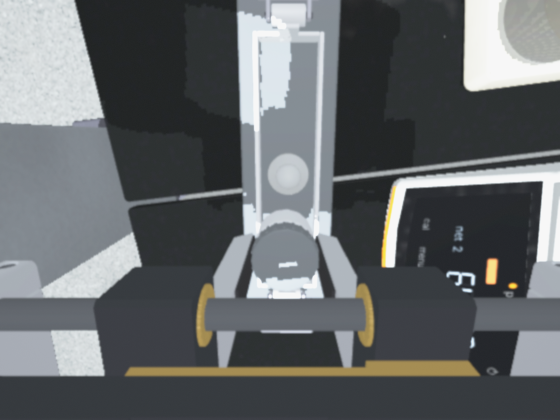

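Call:
move_arm --series '[{"turn":[0,0,0],"delta_pos":[0,0,-0.01],"grip":0},{"turn":[0,0,0],"delta_pos":[0,0,-0.02],"grip":0},{"turn":[0,0,0],"delta_pos":[0,0,-0.025],"grip":0},{"turn":[0,0,0],"delta_pos":[0,0,-0.025],"grip":0},{"turn":[0,0,0],"delta_pos":[0,0,-0.025],"grip":0},{"turn":[0,0,0],"delta_pos":[0,0,-0.025],"grip":0}]'

```text
time_s: 20.9
position: [481.2, -14.0, 55.4]
tool_rot: [0.0, 0.749, 0.662, 0.0]
force: [0.1, 0.7, -0.3]
width: 37.7
grasp_force: 20.0
```

```bash
python3 - <<'E'
from h import *
im,d=snap('wrist');W=cloud('wrist',d);pose()
z=W[...,2]
m=(z>40)&(z<82)&(np.hypot(W[...,0]-481,W[...,1]+14)<24)
q=W[m];h=np.nanpercentile(q[:,2],90);print(h);q=q[q[:,2]>h-6];print(len(q),cv2.minEnclosingCircle(q[:,:2].astype(np.float32)))
c=bot.calibration('wrist');R=cv2.Rodrigues(np.array(c['rvec'],float))[0];t=np.array(c['tvec'],float).ravel();o=-R.T@t
def ray(u,v,z):
    r=R.T@np.array([(u-c['cx'])/c['fx'],(v-c['cy'])/c['fy'],1]);return o+r*(z-o[2])/r[2]
g=cv2.cvtColor(im,cv2.COLOR_RGB2GRAY).astype(int)
for v in [70,100,130,160]:
    a=245+np.argmax(g[v,245:272]);b=305+np.argmax(g[v,305:332])
    M=(ray(a,v,24)+ray(b,v,24))/2;print(a,b,np.round(M,1),'cx@27:',np.round(M[0]-(M[1]-27)*.1246,1), 'at -14:',np.round(M[0]-(M[1]+14)*.1246,1))
E
```

```text
t 20.95 pos [481.2 -14.   55.4] fingerline deg -7.02 q [-0.17  0.28  1.93  0.    0.94 -0.05] F [ 0.3 -0.7 -2. ] w 37.5 g 20.0
81.85641212465649
1015 ((481.5834045410156, -9.327987670898438), 22.317916870117188)
246 319 [493.5  96.5  24. ] cx@27: 484.8 at -14: 479.7
246 318 [490.8  78.1  24. ] cx@27: 484.5 at -14: 479.4
247 318 [488.8  58.8  24. ] cx@27: 484.8 at -14: 479.7
250 317 [486.9  38.6  24. ] cx@27: 485.5 at -14: 480.4
```

Call:
move_arm --series '[{"turn":[0,0,0],"delta_pos":[-0.0006,0,-0.01],"grip":0},{"turn":[0,0,0],"delta_pos":[-0.0006,0,-0.016],"grip":0},{"turn":[0,0,0],"delta_pos":[-0.0006,0,-0.02],"grip":0},{"turn":[0,0,0],"delta_pos":[-0.0006,0,-0.024],"grip":0},{"turn":[0,0,0],"delta_pos":[-0.0006,0,-0.0265],"grip":0},{"turn":[0,0,0],"delta_pos":[-0.0006,0,-0.0265],"grip":0}]'

```text
time_s: 21.55
position: [480.1, -13.9, 28.5]
tool_rot: [-0.0, 0.749, 0.662, -0.0]
force: [0.4, 0.3, 0.3]
width: 37.4
grasp_force: 20.0
```

Call:
move_arm --series '[{"turn":[0,0,0],"delta_pos":[0,0,0],"grip":0.55},{"turn":[0,0,0],"delta_pos":[0,0,0],"grip":0.55},{"turn":[0,0,0],"delta_pos":[0,0,0],"grip":0.55},{"turn":[0,0,0],"delta_pos":[0,0,0.03],"grip":0.55},{"turn":[0,0,0],"delta_pos":[0,0,0.08],"grip":0.55},{"turn":[0,0,0],"delta_pos":[-0.02,-0.03,0.12],"grip":0.55},{"turn":[0,0,0],"delta_pos":[-0.04,-0.07,0.12],"grip":0.55},{"turn":[0,0,0],"delta_pos":[-0.06,-0.11,0.12],"grip":0.55},{"turn":[0,0,0],"delta_pos":[-0.08,-0.15,0.12],"grip":0.55},{"turn":[0,0,0],"delta_pos":[-0.097,-0.188,0.12],"grip":0.55}]'

```text
time_s: 22.55
position: [382.1, -203.3, 148.8]
tool_rot: [0.001, 0.749, 0.663, 0.0]
force: [1.2, -1.0, -0.4]
width: 51.8
grasp_force: 0.0
```

Call:
move_arm --series '[{"turn":[0,0,0],"delta_pos":[0,0,-0.03],"grip":0.55},{"turn":[0,0,0],"delta_pos":[0,0,-0.06],"grip":0.55},{"turn":[0,0,0],"delta_pos":[0,0,-0.09],"grip":0.55},{"turn":[0,0,0],"delta_pos":[0,0,-0.11],"grip":0.55},{"turn":[0,0,0],"delta_pos":[0,0,-0.12],"grip":0.55},{"turn":[0,0,0],"delta_pos":[0,0,-0.127],"grip":0.55},{"turn":[0,0,0],"delta_pos":[0,0,-0.127],"grip":0.55}]'

```text
time_s: 23.25
position: [383.2, -201.9, 21.3]
tool_rot: [-0.0, 0.749, 0.663, -0.0]
force: [0.0, -0.1, -0.1]
width: 51.7
grasp_force: 0.0
```

```bash
python3 - <<'E'
from h import *
pose()
im,d,W=look(['vial_a_mid','jar_a_mid'],'top',pm=.2)
z=W[...,2]
for n,x,y,lo in [('jar',481,-12,45),('wt',485,27,45),('cover',490,256,75)]:
    m=(z>lo)&(z<90)&(np.hypot(W[...,0]-x,W[...,1]-y)<40);q=W[m];print(n,len(q),np.nanmedian(q,0),cv2.minAreaRect(q[:,:2].astype(np.float32)))
E
```

```text
t 23.25 pos [ 383.2 -201.9   21.3] fingerline deg -7.01 q [-0.65  0.26  2.07  0.    0.81 -0.52] F [ 0.  -0.1 -0.1] w 51.7 g 0.0
t 23.25 pos [ 383.2 -201.9   21.3] fingerline deg -7.01 q [-0.65  0.26  2.07  0.    0.81 -0.52] F [ 0.  -0.1 -0.1] w 51.7 g 0.0
vial_a_mid 0.58 31 px 394 271 topz 50.6 topmed [ 384.6 -194.8   48.3] circ [ 383.8 -195.8] 4.8
jar_a_mid 0.59 270 px 145 200 topz 50.1 topmed [564.3 429.7  47.4] circ [564.8 430. ] 19.3
jar 213 [481.16558377 -10.33043852  55.18587724] ((479.0553894042969, -3.1557846069335938), (37.15924072265625, 57.0548210144043), 7.345634937286377)
wt 137 [483.55844761   0.54144211  55.23871778] ((478.7412109375, 10.657161712646484), (34.92733383178711, 47.973182678222656), 6.463830471038818)
cover 185 [487.99010492 254.89559727  82.97219937] ((490.2470703125, 255.64913940429688), (18.049070358276367, 58.64423370361328), 88.69219970703125)
```

Call:
move_arm --series '[{"turn":[0,0,0],"delta_pos":[0,0,0],"grip":0},{"turn":[0,0,0],"delta_pos":[0,0,0],"grip":0},{"turn":[0,0,0],"delta_pos":[0,0,0],"grip":0},{"turn":[0,0,0],"delta_pos":[0,0,0],"grip":0},{"turn":[0,0,0],"delta_pos":[0,0,0],"grip":0},{"turn":[0,0,0],"delta_pos":[0,0,0],"grip":0},{"turn":[0,0,0],"delta_pos":[0,0,0],"grip":0},{"turn":[0,0,0],"delta_pos":[0,0,0],"grip":0}]' --squeeze 12

```text
time_s: 24.2
position: [383.3, -202.0, 21.6]
tool_rot: [0.0, 0.749, 0.662, 0.0]
force: [0.1, -0.2, 2.1]
width: 18.6
grasp_force: 12.0
```

Call:
move_arm --series '[{"turn":[0,0,0],"delta_pos":[0,0,0.02],"grip":0},{"turn":[0,0,0],"delta_pos":[0,0,0.06],"grip":0},{"turn":[0,0,0],"delta_pos":[0.02,0.03,0.09],"grip":0},{"turn":[0,0,0],"delta_pos":[0.04,0.065,0.1],"grip":0},{"turn":[0,0,0],"delta_pos":[0.06,0.1,0.1],"grip":0},{"turn":[0,0,0],"delta_pos":[0.08,0.13,0.1],"grip":0},{"turn":[0,0,0],"delta_pos":[0.0925,0.1525,0.1],"grip":0},{"turn":[0,0,0],"delta_pos":[0.0925,0.1525,0.08],"grip":0},{"turn":[0,0,0],"delta_pos":[0.0925,0.1525,0.05],"grip":0},{"turn":[0,0,0],"delta_pos":[0.0925,0.1525,0.05],"grip":0}]'

```text
time_s: 25.2
position: [472.5, -48.3, 68.5]
tool_rot: [-0.003, 0.749, 0.663, -0.002]
force: [-0.8, 0.7, -0.5]
width: 19.0
grasp_force: 12.0
```

Call:
move_arm --series '[{"turn":[0,0,0],"delta_pos":[0,0,0],"grip":0},{"turn":[0,0,0],"delta_pos":[0,0,0],"grip":0},{"turn":[0,0,0],"delta_pos":[0,0,-0.015],"grip":0},{"turn":[0,0,0],"delta_pos":[0,0,-0.025],"grip":0},{"turn":[0,0,0],"delta_pos":[0,0,-0.033],"grip":0},{"turn":[0,0,0],"delta_pos":[0,0,-0.038],"grip":0},{"turn":[0,0,0],"delta_pos":[0,0,-0.0415],"grip":0},{"turn":[0,0,0],"delta_pos":[0,0,-0.0415],"grip":0}]'

```text
time_s: 26.0
position: [475.7, -49.5, 29.8]
tool_rot: [-0.0, 0.749, 0.662, -0.0]
force: [-0.4, 0.6, -0.2]
width: 19.2
grasp_force: 12.0
```

Call:
move_arm --series '[{"turn":[0,0,0],"delta_pos":[0,0,0],"grip":0.4},{"turn":[0,0,0],"delta_pos":[0,0,0],"grip":0.4},{"turn":[0,0,0],"delta_pos":[0,0,0],"grip":0.4},{"turn":[0,0,0],"delta_pos":[0,0,0.03],"grip":0.4},{"turn":[0,0,0],"delta_pos":[0,0,0.08],"grip":0.4},{"turn":[0,0,8],"delta_pos":[0,0,0.13],"grip":0.4},{"turn":[0,0,16],"delta_pos":[0,0.02,0.17],"grip":0.4},{"turn":[0,0,24],"delta_pos":[0,0.06,0.19],"grip":0.4},{"turn":[0,0,32],"delta_pos":[0,0.1,0.19],"grip":0.4},{"turn":[0,0,40],"delta_pos":[0,0.14,0.19],"grip":0.4}]'

```text
time_s: 27.0
position: [476.1, 91.8, 221.4]
tool_rot: [0.001, 0.475, 0.88, 0.001]
force: [0.9, 0.4, 0.5]
width: 37.6
grasp_force: 0.0
```

Call:
move_arm --series '[{"turn":[0,0,8],"delta_pos":[0,0.045,0],"grip":0.7},{"turn":[0,0,16],"delta_pos":[0,0.09,0],"grip":0.7},{"turn":[0,0,24],"delta_pos":[0,0.135,0],"grip":0.7},{"turn":[0,0,32],"delta_pos":[0,0.18,0],"grip":0.7},{"turn":[0,0,40],"delta_pos":[0.01,0.22,0],"grip":0.7},{"turn":[0,0,48],"delta_pos":[0.03,0.25,0],"grip":0.7},{"turn":[0,0,57],"delta_pos":[0.05,0.28,0],"grip":0.7},{"turn":[0,0,57],"delta_pos":[0.065,0.31,0],"grip":0.7},{"turn":[0,0,57],"delta_pos":[0.065,0.33,0],"grip":0.7},{"turn":[0,0,57],"delta_pos":[0.065,0.33,0],"grip":0.7}]'

```text
time_s: 28.0
position: [540.5, 422.9, 218.8]
tool_rot: [-0.001, -0.001, 1.0, 0.0]
force: [0.5, -0.9, -0.8]
width: 65.6
grasp_force: 0.0
```

```bash
python3 - <<'E'
from h import *
for i in range(3): snap('wrist')
im,d,W=look(['jar_a_mid','vial_a_mid','dropper_bottle','weight_mid'],pm=.15,fn='w6.png');pose()
z=W[...,2]
for n,x,y,lo in [('jar',562,425,38),('vial',452,440,45)]:
    m=(z>lo)&(z<60)&(np.hypot(W[...,0]-x,W[...,1]-y)<30);q=W[m];print(n,len(q),np.nanmedian(q,0),cv2.minEnclosingCircle(q[:,:2].astype(np.float32)))
im,d,W=look(['jar_a_mid','vial_a_mid','weight_mid'],'top',pm=.15)
z=W[...,2]
for s,h in [(-77,62),(-40,54),(1,56)]:
    x,y=485.4+s*.1236,27+s*.9923
    m=(z>45)&(z<70)&(np.hypot(W[...,0]-x,W[...,1]-y)<14);q=W[m];print(s,h,len(q),np.nanmedian(q,0))
E
```

```text
t 28.15 pos [540.3 419.5 219.9] fingerline deg 89.98 q [ 0.56  0.44  1.22 -0.    1.48 -1.01] F [-0.8 -0.6  0.1] w 65.9 g 0.0
jar_a_mid 0.97 849 px 292 211 topz 49.0 topmed [563.9 430.   47.8] circ [564.6 430.4] 19.0
dropper_bottle 0.81 722 px 297 279 topz 83.6 topmed [651.8 435.2  82.2] circ [656.5 435.7] 8.4
dropper_bottle 0.38 236 px 58 158 topz 26.8 topmed [499.5 138.9  24.1] circ [500.  137.2] 16.6
weight_mid 0.45 928 px 292 211 topz 49.0 topmed [564.1 430.1  47.8] circ [565.  430.7] 19.5
t 28.4 pos [540.7 419.6 220.6] fingerline deg 89.92 q [ 0.56  0.44  1.22 -0.    1.48 -1.01] F [-0.1  0.2 -0.5] w 66.1 g 0.0
jar 778 [564.00283332 430.048479    47.76934047] ((564.9774780273438, 430.74127197265625), 19.522138595581055)
vial 214 [453.77085987 441.1022338   55.58957746] ((453.5588073730469, 441.1495666503906), 9.055787086486816)
t 28.4 pos [540.7 419.6 220.6] fingerline deg 89.92 q [ 0.56  0.44  1.22 -0.    1.48 -1.01] F [-0.1  0.2 -0.5] w 66.1 g 0.0
jar_a_mid 0.71 217 px 144 201 topz 51.0 topmed [561.2 429.2  47.1] circ [539.9 393.5] 62.6
-77 62 54 [475.04362364 -49.21263986  61.59727268]
-40 54 104 [481.35574529 -13.53025667  55.1570861 ]
1 56 40 [486.1893986   28.03273129  56.2257416 ]
```

View pics/w6.png

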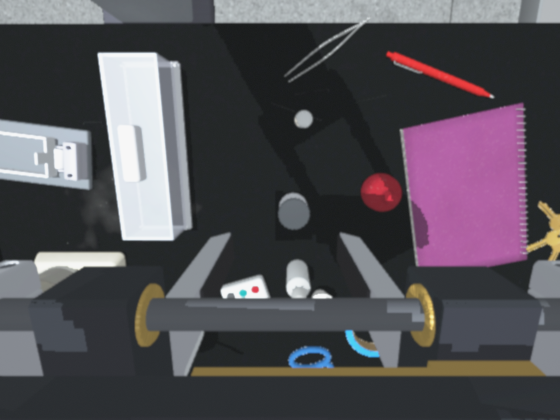

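Call:
move_arm --series '[{"turn":[0,0,0],"delta_pos":[0.024,0.011,-0.03],"grip":0.7},{"turn":[0,0,0],"delta_pos":[0.024,0.011,-0.07],"grip":0.7},{"turn":[0,0,0],"delta_pos":[0.024,0.011,-0.11],"grip":0.7},{"turn":[0,0,0],"delta_pos":[0.024,0.011,-0.14],"grip":0.7},{"turn":[0,0,0],"delta_pos":[0.024,0.011,-0.17],"grip":0.7},{"turn":[0,0,0],"delta_pos":[0.024,0.011,-0.19],"grip":0.7},{"turn":[0,0,0],"delta_pos":[0.024,0.011,-0.198],"grip":0.7},{"turn":[0,0,0],"delta_pos":[0.024,0.011,-0.2],"grip":0.7},{"turn":[0,0,0],"delta_pos":[0.024,0.011,-0.2],"grip":0.7}]'

```text
time_s: 29.5
position: [565.3, 431.9, 20.8]
tool_rot: [0.001, 0.0, 1.0, 0.0]
force: [-0.4, 0.6, -0.4]
width: 65.8
grasp_force: 0.0
```

Call:
move_arm --series '[{"turn":[0,0,0],"delta_pos":[0,0,0],"grip":0},{"turn":[0,0,0],"delta_pos":[0,0,0],"grip":0},{"turn":[0,0,0],"delta_pos":[0,0,0],"grip":0},{"turn":[0,0,0],"delta_pos":[0,0,0],"grip":0},{"turn":[0,0,0],"delta_pos":[0,0,0],"grip":0},{"turn":[0,0,0],"delta_pos":[0,0,0],"grip":0},{"turn":[0,0,0],"delta_pos":[0,0,0],"grip":0}]' --squeeze 20

```text
time_s: 30.2
position: [565.0, 431.5, 20.7]
tool_rot: [0.0, 0.0, 1.0, 0.0]
force: [-0.5, -1.5, 4.2]
width: 37.5
grasp_force: 20.0
```

Call:
move_arm --series '[{"turn":[0,0,0],"delta_pos":[0,0,0.02],"grip":0},{"turn":[0,0,0],"delta_pos":[0,0,0.06],"grip":0},{"turn":[0,0,0],"delta_pos":[-0.01,0,0.1],"grip":0},{"turn":[0,0,-8],"delta_pos":[-0.04,-0.02,0.13],"grip":0},{"turn":[0,0,-16],"delta_pos":[-0.06,-0.05,0.15],"grip":0},{"turn":[0,0,-24],"delta_pos":[-0.0744,-0.08,0.15],"grip":0},{"turn":[0,0,-32],"delta_pos":[-0.0744,-0.12,0.15],"grip":0},{"turn":[0,0,-40],"delta_pos":[-0.0744,-0.16,0.15],"grip":0},{"turn":[0,0,-48],"delta_pos":[-0.0744,-0.2,0.15],"grip":0},{"turn":[0,0,-56],"delta_pos":[-0.0744,-0.24,0.15],"grip":0}]'

```text
time_s: 31.2
position: [489.7, 190.3, 169.6]
tool_rot: [-0.0, 0.472, 0.882, 0.0]
force: [-0.8, 0.7, -1.1]
width: 37.6
grasp_force: 20.0
```

Call:
move_arm --series '[{"turn":[0,0,-8],"delta_pos":[0,-0.04,0],"grip":0},{"turn":[0,0,-16],"delta_pos":[0,-0.08,0],"grip":0},{"turn":[0,0,-24],"delta_pos":[0,-0.11,0],"grip":0},{"turn":[0,0,-32],"delta_pos":[0,-0.123,0],"grip":0},{"turn":[0,0,-41],"delta_pos":[0,-0.123,-0.03],"grip":0},{"turn":[0,0,-41],"delta_pos":[0,-0.123,-0.06],"grip":0},{"turn":[0,0,-41],"delta_pos":[0,-0.123,-0.09],"grip":0},{"turn":[0,0,-41],"delta_pos":[0,-0.123,-0.11],"grip":0},{"turn":[0,0,-41],"delta_pos":[0,-0.123,-0.11],"grip":0},{"turn":[0,0,-41],"delta_pos":[0,-0.123,-0.11],"grip":0}]'

```text
time_s: 32.2
position: [490.3, 68.7, 59.9]
tool_rot: [-0.0, 0.749, 0.662, -0.0]
force: [0.9, -0.4, -0.9]
width: 37.7
grasp_force: 20.0
```

```bash
python3 - <<'E'
from h import *
snap('wrist');pose()
E
```

```text
t 32.25 pos [491.1  68.6  60.7] fingerline deg -7.03 q [-0.    0.29  1.89  0.    0.96  0.12] F [-0.6 -0.2 -1.7] w 37.5 g 20.0
```

Call:
move_arm --series '[{"turn":[0,0,0],"delta_pos":[0,0,-0.01],"grip":0},{"turn":[0,0,0],"delta_pos":[0,0,-0.018],"grip":0},{"turn":[0,0,0],"delta_pos":[0,0,-0.024],"grip":0},{"turn":[0,0,0],"delta_pos":[0,0,-0.028],"grip":0},{"turn":[0,0,0],"delta_pos":[0,0,-0.031],"grip":0},{"turn":[0,0,0],"delta_pos":[0,0,-0.0315],"grip":0},{"turn":[0,0,0],"delta_pos":[0,0,-0.0315],"grip":0}]'

```text
time_s: 32.95
position: [490.0, 68.6, 28.6]
tool_rot: [-0.0, 0.749, 0.662, -0.0]
force: [-0.7, 0.4, 1.8]
width: 37.3
grasp_force: 20.0
```

Call:
move_arm --series '[{"turn":[0,0,0],"delta_pos":[0,0,0],"grip":0.55},{"turn":[0,0,0],"delta_pos":[0,0,0],"grip":0.55},{"turn":[0,0,0],"delta_pos":[0,0,0],"grip":0.55},{"turn":[0,0,0],"delta_pos":[0,0,0.03],"grip":0.55},{"turn":[0,0,0],"delta_pos":[0,0,0.08],"grip":0.55},{"turn":[0,0,0],"delta_pos":[0,0.02,0.12],"grip":0.55},{"turn":[0,0,0],"delta_pos":[-0.01,0.06,0.14],"grip":0.55},{"turn":[0,0,0],"delta_pos":[-0.02,0.105,0.14],"grip":0.55},{"turn":[0,0,0],"delta_pos":[-0.03,0.15,0.14],"grip":0.55},{"turn":[0,0,0],"delta_pos":[-0.0365,0.195,0.14],"grip":0.55}]'

```text
time_s: 33.95
position: [453.1, 265.1, 169.0]
tool_rot: [0.0, 0.749, 0.662, 0.001]
force: [1.7, -0.7, -0.3]
width: 52.0
grasp_force: 0.0
```

Call:
move_arm --series '[{"turn":[0,0,0],"delta_pos":[0,0.045,0],"grip":0.55},{"turn":[0,0,0],"delta_pos":[0,0.09,0],"grip":0.55},{"turn":[0,0,0],"delta_pos":[0,0.13,0],"grip":0.55},{"turn":[0,0,0],"delta_pos":[0,0.165,0],"grip":0.55},{"turn":[0,0,0],"delta_pos":[0,0.177,0],"grip":0.55},{"turn":[0,0,0],"delta_pos":[0,0.177,0],"grip":0.55},{"turn":[0,0,0],"delta_pos":[0,0.177,-0.02],"grip":0.55},{"turn":[0,0,0],"delta_pos":[0,0.177,-0.04],"grip":0.55},{"turn":[0,0,0],"delta_pos":[0,0.177,-0.04],"grip":0.55}]'

```text
time_s: 34.85
position: [452.2, 437.2, 126.0]
tool_rot: [0.0, 0.749, 0.662, -0.003]
force: [0.6, 0.6, 0.6]
width: 51.7
grasp_force: 0.0
```

```bash
python3 - <<'E'
from h import *
snap('wrist')
im,d,W=look(['vial_a_mid'],pm=.15);pose()
z=W[...,2]
for n,x,y,lo in [('vial',452,440,45)]:
    m=(z>lo)&(z<60)&(np.hypot(W[...,0]-x,W[...,1]-y)<25);q=W[m];print(n,len(q),np.nanmedian(q,0),cv2.minEnclosingCircle(q[:,:2].astype(np.float32)))
E
```

```text
t 34.9 pos [453.1 438.1 127.5] fingerline deg -7.1 q [ 0.66  0.41  1.5  -0.    1.24  0.78] F [0.  0.3 0. ] w 51.7 g 0.0
t 35.0 pos [454.4 439.7 129.5] fingerline deg -7.09 q [ 0.66  0.41  1.5  -0.    1.24  0.78] F [-0.4 -0.4  0.9] w 51.2 g 0.0
vial 353 [453.85411855 443.61967509  56.51441916] ((453.6039733886719, 442.60760498046875), 9.159952163696289)
```

Call:
move_arm --series '[{"turn":[0,0,0],"delta_pos":[0,0.002,-0.03],"grip":0.55},{"turn":[0,0,0],"delta_pos":[0,0.002,-0.06],"grip":0.55},{"turn":[0,0,0],"delta_pos":[0,0.002,-0.085],"grip":0.55},{"turn":[0,0,0],"delta_pos":[0,0.002,-0.1],"grip":0.55},{"turn":[0,0,0],"delta_pos":[0,0.002,-0.107],"grip":0.55},{"turn":[0,0,0],"delta_pos":[0,0.002,-0.107],"grip":0.55}]'

```text
time_s: 35.6
position: [454.1, 442.3, 21.7]
tool_rot: [0.0, 0.749, 0.662, -0.0]
force: [0.8, 0.3, -0.3]
width: 51.5
grasp_force: 0.0
```

Call:
move_arm --series '[{"turn":[0,0,0],"delta_pos":[0,0,0],"grip":0},{"turn":[0,0,0],"delta_pos":[0,0,0],"grip":0},{"turn":[0,0,0],"delta_pos":[0,0,0],"grip":0},{"turn":[0,0,0],"delta_pos":[0,0,0],"grip":0},{"turn":[0,0,0],"delta_pos":[0,0,0],"grip":0},{"turn":[0,0,0],"delta_pos":[0,0,0],"grip":0},{"turn":[0,0,0],"delta_pos":[0,0,0],"grip":0},{"turn":[0,0,0],"delta_pos":[0,0,0],"grip":0}]' --squeeze 12

```text
time_s: 36.4
position: [453.9, 442.8, 22.0]
tool_rot: [-0.0, 0.749, 0.662, 0.0]
force: [-0.9, 0.8, 4.9]
width: 19.1
grasp_force: 11.9
```

Call:
move_arm --series '[{"turn":[0,0,0],"delta_pos":[0,0,0.02],"grip":0},{"turn":[0,0,0],"delta_pos":[0,0,0.06],"grip":0},{"turn":[0,0,0],"delta_pos":[0,0,0.1],"grip":0},{"turn":[0,0,0],"delta_pos":[0.005,-0.03,0.13],"grip":0},{"turn":[0,0,0],"delta_pos":[0.01,-0.07,0.14],"grip":0},{"turn":[0,0,0],"delta_pos":[0.015,-0.11,0.14],"grip":0},{"turn":[0,0,0],"delta_pos":[0.02,-0.15,0.14],"grip":0},{"turn":[0,0,0],"delta_pos":[0.025,-0.19,0.14],"grip":0},{"turn":[0,0,0],"delta_pos":[0.03,-0.23,0.14],"grip":0},{"turn":[0,0,0],"delta_pos":[0.035,-0.27,0.14],"grip":0}]'

```text
time_s: 37.4
position: [488.5, 170.8, 161.1]
tool_rot: [0.0, 0.749, 0.663, -0.0]
force: [0.7, -0.5, 1.0]
width: 18.8
grasp_force: 11.9
```

Call:
move_arm --series '[{"turn":[0,0,0],"delta_pos":[0.004,-0.035,0],"grip":0},{"turn":[0,0,0],"delta_pos":[0.006,-0.06,0],"grip":0},{"turn":[0,0,0],"delta_pos":[0.006,-0.068,-0.02],"grip":0},{"turn":[0,0,0],"delta_pos":[0.006,-0.068,-0.05],"grip":0},{"turn":[0,0,0],"delta_pos":[0.006,-0.068,-0.08],"grip":0},{"turn":[0,0,0],"delta_pos":[0.006,-0.068,-0.1],"grip":0},{"turn":[0,0,0],"delta_pos":[0.006,-0.068,-0.1],"grip":0},{"turn":[0,0,0],"delta_pos":[0.006,-0.068,-0.1],"grip":0}]'

```text
time_s: 38.2
position: [494.8, 104.5, 61.4]
tool_rot: [-0.0, 0.749, 0.662, -0.0]
force: [-0.3, -0.8, 0.6]
width: 18.9
grasp_force: 11.9
```

```bash
python3 - <<'E'
from h import *
snap('wrist');pose()
E
```

```text
t 38.25 pos [495.5 104.6  62.2] fingerline deg -7.02 q [ 0.07  0.3   1.87 -0.    0.98  0.19] F [-0.2 -0.2 -0.5] w 18.7 g 11.9
```

Lower by 31.5 mm to TCP ~30.3, release, rise and look.

Call:
move_arm --series '[{"turn":[0,0,0],"delta_pos":[0,0,-0.01],"grip":0},{"turn":[0,0,0],"delta_pos":[0,0,-0.018],"grip":0},{"turn":[0,0,0],"delta_pos":[0,0,-0.024],"grip":0},{"turn":[0,0,0],"delta_pos":[0,0,-0.028],"grip":0},{"turn":[0,0,0],"delta_pos":[0,0,-0.031],"grip":0},{"turn":[0,0,0],"delta_pos":[0,0,-0.0315],"grip":0},{"turn":[0,0,0],"delta_pos":[0,0,-0.0315],"grip":0}]'

```text
time_s: 38.95
position: [494.8, 104.6, 30.0]
tool_rot: [0.0, 0.749, 0.662, 0.0]
force: [0.6, 0.5, 0.1]
width: 18.7
grasp_force: 12.0
```

Call:
move_arm --series '[{"turn":[0,0,0],"delta_pos":[0,0,0],"grip":0.4},{"turn":[0,0,0],"delta_pos":[0,0,0],"grip":0.4},{"turn":[0,0,0],"delta_pos":[0,0,0],"grip":0.4},{"turn":[0,0,0],"delta_pos":[0,0,0.03],"grip":0.4},{"turn":[0,0,0],"delta_pos":[0,0,0.08],"grip":0.4},{"turn":[0,0,0],"delta_pos":[0,0,0.13],"grip":0.4},{"turn":[0,0,8],"delta_pos":[0,0,0.18],"grip":0.4},{"turn":[0,0,16],"delta_pos":[0,0.03,0.21],"grip":0.4},{"turn":[0,0,24],"delta_pos":[0,0.06,0.21],"grip":0.4},{"turn":[0,0,32],"delta_pos":[0,0.1,0.21],"grip":0.4}]'

```text
time_s: 39.95
position: [495.7, 204.8, 241.9]
tool_rot: [0.002, 0.536, 0.844, 0.001]
force: [0.1, 0.3, 0.5]
width: 38.0
grasp_force: 0.0
```

Call:
move_arm --series '[{"turn":[0,0,8],"delta_pos":[0,0.03,-0.02],"grip":0.4},{"turn":[0,0,16],"delta_pos":[-0.005,0.051,-0.03],"grip":0.4},{"turn":[0,0,24],"delta_pos":[-0.005,0.051,-0.03],"grip":0.4},{"turn":[0,0,32],"delta_pos":[-0.005,0.051,-0.03],"grip":0.4},{"turn":[0,0,40],"delta_pos":[-0.005,0.051,-0.03],"grip":0.4},{"turn":[0,0,48],"delta_pos":[-0.005,0.051,-0.03],"grip":0.4},{"turn":[0,0,56],"delta_pos":[-0.005,0.051,-0.03],"grip":0.4},{"turn":[0,0,65],"delta_pos":[-0.005,0.051,-0.03],"grip":0.4},{"turn":[0,0,65],"delta_pos":[-0.005,0.051,-0.03],"grip":0.4},{"turn":[0,0,65],"delta_pos":[-0.005,0.051,-0.03],"grip":0.4}]'

```text
time_s: 40.95
position: [489.7, 255.5, 210.0]
tool_rot: [-0.0, 0.002, 1.0, 0.0]
force: [0.1, -0.4, -1.3]
width: 37.2
grasp_force: 0.0
```

```bash
python3 - <<'E'
from h import *
snap('wrist')
im,d,W=look(['cover_grip','vial_a_mid'],pm=.15,fn='w7.png');pose()
z=W[...,2]
m=(z>74)&(z<92)&(np.hypot(W[...,0]-490,W[...,1]-256)<90);q=W[m];print('handle',len(q),np.nanmedian(q,0),cv2.minAreaRect(q[:,:2].astype(np.float32)))
im,d,W=look(['vial_a_mid'],'top',pm=.15,fn='top2.png')
z=W[...,2]
for s,h in [(-77,62),(-40,54),(1,56),(42,54),(78,62)]:
    x,y=485.4+s*.1236,27+s*.9923
    m=(z>45)&(z<70)&(np.hypot(W[...,0]-x,W[...,1]-y)<14);q=W[m];print(s,h,len(q),np.nanmedian(q,0))
m=(z>74)&(z<95)&(np.hypot(W[...,0]-490,W[...,1]-256)<90);q=W[m];print('handle',len(q),np.nanmedian(q,0),cv2.minAreaRect(q[:,:2].astype(np.float32)))
E
```

```text
t 41.0 pos [489.8 255.6 210. ] fingerline deg 89.83 q [ 0.35  0.24  1.54  0.    1.36 -1.21] F [ 0.6 -0.1 -0.7] w 37.5 g 0.0
vial_a_mid 0.83 535 px 17 185 topz 64.6 topmed [475.5 -46.7  63.3] circ [475.8 -48.6] 9.3
t 41.15 pos [489.8 255.5 210. ] fingerline deg 89.9 q [ 0.35  0.24  1.54  0.    1.36 -1.21] F [-0.3  0.5  0.9] w 37.5 g 0.0
handle 931 [488.60043497 255.61724265  83.16974921] ((489.63641357421875, 255.59597778320312), (17.297536849975586, 58.50847244262695), 89.81800842285156)
t 41.15 pos [489.8 255.5 210. ] fingerline deg 89.9 q [ 0.35  0.24  1.54  0.    1.36 -1.21] F [-0.3  0.5  0.9] w 37.5 g 0.0
vial_a_mid 0.5 80 px 335 234 topz 65.4 topmed [475.5 -49.2  63.2] circ [475.4 -49.3] 8.7
-77 62 54 [475.00848239 -49.01147807  62.57236371]
-40 54 104 [481.2105303  -12.59866801  55.00038751]
1 56 40 [486.13189979  27.99179559  55.87628667]
42 54 99 [491.31177553  69.51885768  55.01960455]
78 62 51 [493.40726135 103.91960465  62.15826491]
handle 65 [473.17111977 258.65097187  82.53857972] ((475.4791259765625, 260.2972717285156), (33.7424201965332, 13.386844635009766), 18.756771087646484)
```

View pics/w7.png

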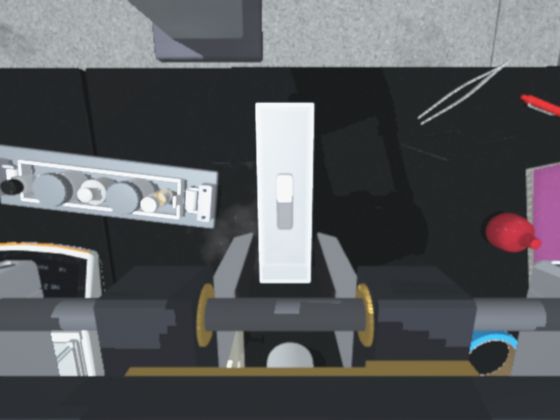

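Call:
move_arm --series '[{"turn":[0,0,0],"delta_pos":[0,0,-0.03],"grip":0.45},{"turn":[0,0,0],"delta_pos":[0,0,-0.07],"grip":0.45},{"turn":[0,0,0],"delta_pos":[0,0,-0.1],"grip":0.45},{"turn":[0,0,0],"delta_pos":[0,0,-0.12],"grip":0.45},{"turn":[0,0,0],"delta_pos":[0,0,-0.135],"grip":0.45},{"turn":[0,0,0],"delta_pos":[0,0,-0.141],"grip":0.45},{"turn":[0,0,0],"delta_pos":[0,0,-0.1445],"grip":0.45},{"turn":[0,0,0],"delta_pos":[0,0,-0.1445],"grip":0.45}]'

```text
time_s: 42.05
position: [490.0, 255.7, 65.7]
tool_rot: [0.0, 0.0, 1.0, 0.0]
force: [-0.2, -0.2, 0.7]
width: 42.4
grasp_force: 0.0
```

Call:
move_arm --series '[{"turn":[0,0,0],"delta_pos":[0,0,0],"grip":0},{"turn":[0,0,0],"delta_pos":[0,0,0],"grip":0},{"turn":[0,0,0],"delta_pos":[0,0,0],"grip":0},{"turn":[0,0,0],"delta_pos":[0,0,0],"grip":0},{"turn":[0,0,0],"delta_pos":[0,0,0],"grip":0},{"turn":[0,0,0],"delta_pos":[0,0,0],"grip":0},{"turn":[0,0,0],"delta_pos":[0,0,0],"grip":0}]' --squeeze 40

```text
time_s: 42.75
position: [490.1, 255.6, 65.9]
tool_rot: [0.0, 0.0, 1.0, 0.0]
force: [-0.2, -0.5, 4.8]
width: 17.6
grasp_force: 40.0
```

Call:
move_arm --series '[{"turn":[0,0,0],"delta_pos":[0,0,0.02],"grip":0},{"turn":[0,0,0],"delta_pos":[0,0,0.06],"grip":0},{"turn":[0,0,0],"delta_pos":[0,0,0.1],"grip":0},{"turn":[0,0,0],"delta_pos":[0,0,0.14],"grip":0},{"turn":[0,0,-8],"delta_pos":[0,-0.005,0.15],"grip":0},{"turn":[0,0,-16],"delta_pos":[0,-0.01,0.15],"grip":0},{"turn":[0,0,-24],"delta_pos":[0,-0.02,0.15],"grip":0},{"turn":[0,0,-32],"delta_pos":[0,-0.04,0.15],"grip":0},{"turn":[0,0,-40],"delta_pos":[0,-0.06,0.15],"grip":0},{"turn":[0,0,-48],"delta_pos":[0,-0.08,0.15],"grip":0}]'

```text
time_s: 43.75
position: [489.1, 174.9, 214.7]
tool_rot: [-0.001, 0.409, 0.912, -0.0]
force: [0.6, -0.0, -0.9]
width: 17.6
grasp_force: 40.0
```

Call:
move_arm --series '[{"turn":[0,0,-8],"delta_pos":[0,-0.03,0],"grip":0},{"turn":[0,0,-16],"delta_pos":[0,-0.06,0],"grip":0},{"turn":[0,0,-24],"delta_pos":[0,-0.09,0],"grip":0},{"turn":[0,0,-32],"delta_pos":[-0.002,-0.115,0],"grip":0},{"turn":[0,0,-40],"delta_pos":[-0.0045,-0.135,0],"grip":0},{"turn":[0,0,-49],"delta_pos":[-0.0045,-0.148,0],"grip":0},{"turn":[0,0,-49],"delta_pos":[-0.0045,-0.148,-0.02],"grip":0},{"turn":[0,0,-49],"delta_pos":[-0.0045,-0.148,-0.03],"grip":0},{"turn":[0,0,-49],"delta_pos":[-0.0045,-0.148,-0.03],"grip":0},{"turn":[0,0,-49],"delta_pos":[-0.0045,-0.148,-0.03],"grip":0}]'

```text
time_s: 44.75
position: [485.1, 27.9, 185.3]
tool_rot: [-0.0, 0.749, 0.663, -0.0]
force: [-0.1, -0.7, -2.6]
width: 17.5
grasp_force: 40.0
```

```bash
python3 - <<'E'
from h import *
snap('wrist');snap('wrist')
im,d=snap('wrist','w8.png');W=cloud('wrist',d);pose()
z=W[...,2]
q=W[(z>165)&(z<230)&(np.hypot(W[...,0]-485,W[...,1]-60)<90)];print('cover top z',len(q),np.nanmedian(q,0) if len(q) else '')
E
```

```text
t 44.9 pos [485.8  27.8 186.1] fingerline deg -6.98 q [-0.09  0.15  1.72  0.    1.27  0.04] F [-0.2  0.4 -1.8] w 17.8 g 40.0
cover top z 19320 [490.61884245  75.51706828 182.05767175]
```

View pics/w8.png

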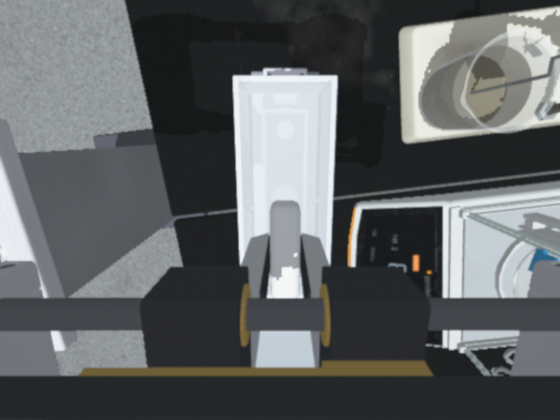

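Call:
move_arm --series '[{"turn":[0,0,0],"delta_pos":[0,-0.0005,-0.03],"grip":0},{"turn":[0,0,0],"delta_pos":[0,-0.0005,-0.05],"grip":0},{"turn":[0,0,0],"delta_pos":[0,-0.0005,-0.065],"grip":0},{"turn":[0,0,0],"delta_pos":[0,-0.0005,-0.075],"grip":0},{"turn":[0,0,0],"delta_pos":[0,-0.0005,-0.083],"grip":0},{"turn":[0,0,0],"delta_pos":[0,-0.0005,-0.09],"grip":0},{"turn":[0,0,0],"delta_pos":[0,-0.0005,-0.095],"grip":0},{"turn":[0,0,0],"delta_pos":[0,-0.0005,-0.095],"grip":0},{"turn":[0,0,0],"delta_pos":[0,-0.0005,-0.095],"grip":0}]'

```text
time_s: 45.8
position: [485.6, 27.0, 90.7]
tool_rot: [0.0, 0.749, 0.662, 0.0]
force: [-0.4, -0.4, -0.5]
width: 17.9
grasp_force: 40.0
```

Call:
move_arm --series '[{"turn":[0,0,0],"delta_pos":[0,0,-0.002],"grip":0},{"turn":[0,0,0],"delta_pos":[0,0,-0.004],"grip":0},{"turn":[0,0,0],"delta_pos":[0,0,-0.005],"grip":0},{"turn":[0,0,0],"delta_pos":[0,0,-0.005],"grip":0}]'

```text
time_s: 46.2
position: [485.8, 27.1, 86.1]
tool_rot: [0.0, 0.749, 0.662, 0.001]
force: [-0.0, -0.2, 3.2]
width: 17.6
grasp_force: 40.0
```

Call:
move_arm --series '[{"turn":[0,0,0],"delta_pos":[0,0,-0.001],"grip":0},{"turn":[0,0,0],"delta_pos":[0,0,-0.002],"grip":0},{"turn":[0,0,0],"delta_pos":[0,0,-0.003],"grip":0},{"turn":[0,0,0],"delta_pos":[0,0,-0.004],"grip":0}]'

```text
time_s: 46.6
position: [485.8, 25.9, 82.6]
tool_rot: [0.001, 0.749, 0.663, -0.0]
force: [-2.4, -5.0, 8.7]
width: 17.5
grasp_force: 40.0
```

Call:
move_arm --series '[{"turn":[0,0,0],"delta_pos":[0,0,-0.001],"grip":0},{"turn":[0,0,0],"delta_pos":[0,0,-0.002],"grip":0},{"turn":[0,0,0],"delta_pos":[0,0,-0.003],"grip":0},{"turn":[0,0,0],"delta_pos":[0,0,-0.003],"grip":0}]'

```text
time_s: 47.0
position: [485.8, 24.5, 79.6]
tool_rot: [0.002, 0.749, 0.663, -0.001]
force: [-2.4, -6.3, 8.2]
width: 17.3
grasp_force: 40.0
```

```bash
python3 - <<'E'
from h import *
pose()
E
```

```text
t 47.0 pos [485.8  24.5  79.6] fingerline deg -6.92 q [-0.09  0.25  1.88 -0.01  1.    0.03] F [-2.4 -6.3  8.2] w 17.3 g 40.0
```

Call:
move_arm --series '[{"turn":[0,0,0],"delta_pos":[0,0,-0.001],"grip":0},{"turn":[0,0,0],"delta_pos":[0,0,-0.002],"grip":0},{"turn":[0,0,0],"delta_pos":[0,0,-0.003],"grip":0},{"turn":[0,0,0],"delta_pos":[0,0,-0.003],"grip":0}]'

```text
time_s: 47.4
position: [485.8, 26.2, 75.3]
tool_rot: [0.001, 0.749, 0.663, -0.0]
force: [1.4, -3.2, -2.0]
width: 17.5
grasp_force: 40.0
```

```bash
python3 - <<'E'
from h import *
s=pose();print(s['torque'])
im,d=snap('side');
cv2.imwrite('pics/s2.png',cv2.resize(im[110:270,240:400],(800,600) if 0 else (600,600),interpolation=cv2.INTER_CUBIC)[:,:,::-1])
E
```

```text
t 47.4 pos [485.8  26.2  75.3] fingerline deg -6.99 q [-0.09  0.26  1.89 -0.    0.99  0.03] F [ 1.4 -3.2 -2. ] w 17.5 g 40.0
[-1.18526816 -0.28928313  0.04149174]
```

View pics/s2.png

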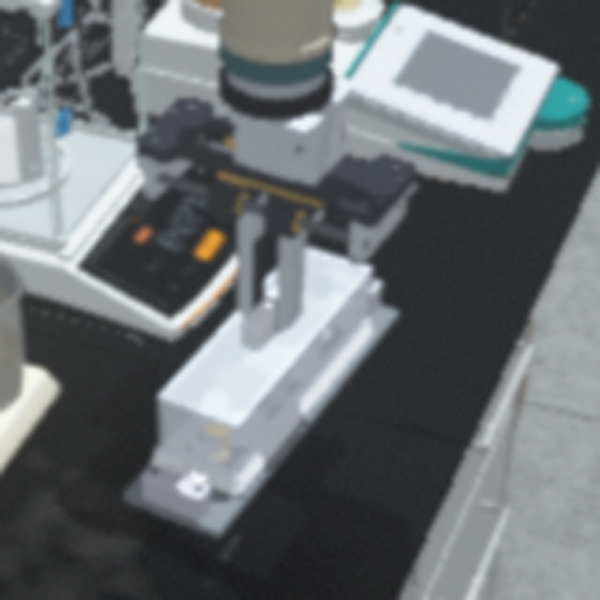

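Call:
move_arm --series '[{"turn":[0,0,0],"delta_pos":[0,0,-0.0007],"grip":0},{"turn":[0,0,0],"delta_pos":[0,0,-0.0014],"grip":0},{"turn":[0,0,0],"delta_pos":[0,0,-0.002],"grip":0},{"turn":[0,0,0],"delta_pos":[0,0,-0.002],"grip":0}]'

```text
time_s: 47.85
position: [485.9, 27.5, 73.8]
tool_rot: [0.0, 0.749, 0.662, 0.001]
force: [1.9, -0.5, 1.6]
width: 17.4
grasp_force: 40.0
```

```bash
python3 - <<'E'
from h import *
s=pose();print(s['torque'])
E
```

```text
t 47.85 pos [485.9  27.5  73.8] fingerline deg -7.03 q [-0.09  0.26  1.89  0.    0.99  0.03] F [ 1.9 -0.5  1.6] w 17.4 g 40.0
[-0.5934836  -0.19211961  0.03937615]
```

Call:
move_arm --series '[{"turn":[0,0,0],"delta_pos":[0,0,-0.0007],"grip":0},{"turn":[0,0,0],"delta_pos":[0,0,-0.0014],"grip":0},{"turn":[0,0,0],"delta_pos":[0,0,-0.0014],"grip":0}]'

```text
time_s: 48.15
position: [486.0, 27.5, 73.7]
tool_rot: [0.0, 0.749, 0.662, 0.001]
force: [0.5, -0.2, 11.3]
width: 17.6
grasp_force: 40.0
```

```bash
python3 - <<'E'
from h import *
s=pose();print(s['torque'])
E
```

```text
t 48.15 pos [486.   27.5  73.7] fingerline deg -7.03 q [-0.09  0.26  1.89  0.    0.99  0.03] F [ 0.5 -0.2 11.3] w 17.6 g 40.0
[-0.50218547  0.3802976   0.05850332]
```

Call:
move_arm --series '[{"turn":[0,0,0],"delta_pos":[0,0,0.0015],"grip":0},{"turn":[0,0,0],"delta_pos":[0,0,0.0015],"grip":0.45},{"turn":[0,0,0],"delta_pos":[0,0,0.0015],"grip":0.45},{"turn":[0,0,0],"delta_pos":[0,0,0.0015],"grip":0.45},{"turn":[0,0,0],"delta_pos":[0,0,0.003],"grip":0.45},{"turn":[0,0,0],"delta_pos":[0,0,0.02],"grip":0.45},{"turn":[0,0,0],"delta_pos":[0,0,0.06],"grip":0.45},{"turn":[0,0,0],"delta_pos":[0,0,0.11],"grip":0.45},{"turn":[0,0,0],"delta_pos":[0,0,0.14],"grip":0.45},{"turn":[0,0,0],"delta_pos":[0,0,0.14],"grip":0.45}]'

```text
time_s: 49.15
position: [488.2, 27.0, 216.7]
tool_rot: [0.003, 0.749, 0.662, 0.003]
force: [-0.2, 0.3, 0.6]
width: 42.1
grasp_force: 0.0
```

```bash
python3 - <<'E'
from h import *
for i in range(3): snap('wrist')
pose();im,d=snap('wrist','w9.png');W=cloud('wrist',d);z=W[...,2]
q=W[(z>80)&(z<98)&(np.hypot(W[...,0]-485,W[...,1]-28)<50)];print('handle',len(q),np.nanmedian(q,0),cv2.minAreaRect(q[:,:2].astype(np.float32)))
# hood top plane
for cam in ['wrist','top']:
    if cam=='top': im,d=snap('top');W=cloud('top',d);z=W[...,2]
    m=(z>60)&(z<78);r=W-np.array([485.4,27,0]);s=r[...,0]*.1236+r[...,1]*.9923;t=r[...,0]*.9923-r[...,1]*.1236
    m&=(abs(s)<92)&(abs(t)<23)
    A=np.c_[s[m],t[m],np.ones(m.sum())];c=np.linalg.lstsq(A,z[m],rcond=None)[0];print(cam,m.sum(),'slope s,t',c[:2],'z',c[2])
E
```

```text
t 49.3 pos [484.2  27.2 211. ] fingerline deg -7.02 q [-0.09  0.14  1.67  0.    1.33  0.03] F [ 0.2 -0.2 -0.2] w 42.4 g 0.0
handle 963 [485.25630513  29.88290387  90.68164946] ((485.40960693359375, 28.194780349731445), (59.274932861328125, 17.481157302856445), 82.65028381347656)
wrist 5910 slope s,t [-0.00074547 -0.00235688] z 69.1491608129165
top 644 slope s,t [1.79157816e-03 9.82086733e-05] z 69.21902567761322
```

View pics/w9.png

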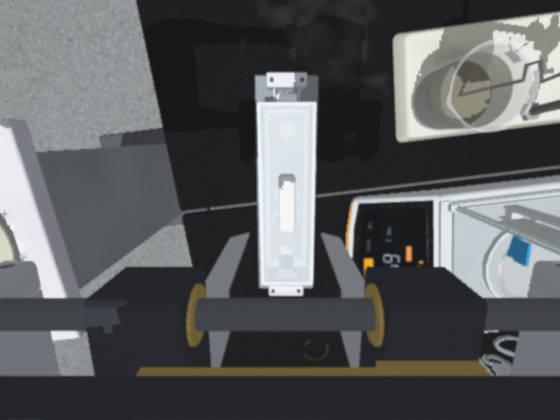

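```bash
python3 -c "
from h import *
print(bot.hand_in())"
```

```text
the job is handed in; nothing more can be done
None
```

The job is handed in: the five items I found (two vials, the weight, two jars) stand upright in the tray's well, and the cover is home and level over them with the gripper clear; hand-in gave no verdict.

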